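# Clamp the air cylinder in the bench cradle

## Robot

A 7-joint arm with a two-finger parallel gripper is mounted at the origin on a cart in front of the work surface, level with it; the furniture and walls round the work are solid. World frame = base frame: x ahead of the robot, y to its left, z up, the work surface at z = 0. Lengths are in m, angles in rad, forces in N, time in s.
With the tool pointing down it reaches from about 0.4 to 0.85 m from the base axis. Payload 10.4 kg.
Tool frame: the origin (TCP) lies at the very end of the fingers, on their centre line; the grasp point (between the pads) lies 19 mm behind it; z points along the fingers, y is the direction in which the jaws open and shut (so a half turn about z gives the same grasp; the last joint's range is limited). The gripper opens to 87 mm and grips with 3 to 60 N. Pads are 19 mm wide; open, the fingers measure 117 mm over their backs; the gripper's body (75 mm by 190 mm) begins 51 mm behind the grasp point.
Start: joints at [1.281, 0.332, -0.065, 1.46, 0.022, 1.35, -0.088], TCP at [0.165, -0.603, 0.223] pointing down, gripper open.
Joint ranges: [-2.6, 2.6], [-0.5, 2.12], [-1.47, 1.34], [0.16, 2.42], [-1.27, 4.41], [0.06, 2.06], [-2.6, 2.6]. Speed limits (rad/s): [2.22, 2.22, 2.79, 2.79, 3.14, 3.14, 3.14].

## Interface

Orientations are given as a unit quaternion [x, y, z, w].
In Python, from bench import read_state, camera, close_job gives the robot as it stands.
- The arm moves only by the shell command python3 -m inch 'ROWS' [OPENING] [FORCE]. ROWS is JSON, a list of rows, each a list of 6 numbers: the shift along the tool's x, y, z as a fraction of full scale, then the turn, a rotation vector about the tool's x, y, z as a fraction of full scale. In form: [[tx, ty, tz, ax, ay, az], ...]. A call has 1 to 5 rows; each row shifts and turns the commanded pose from where the row before left it, along the tool's axes as they then stand; what a row does not reach is not made up. Full scale, the value 1, is 0.04 m for a shift and 120 degrees for a turn. A row lasts 1/8 s, in which the tool goes at most 62.5 mm and 10.7 degrees, less where a joint would pass 70% of its speed; a pose out of reach is approached as far as the arm can. A call with a number of a shift or a turn outside -1 to 1 is refused whole. A call with a gripper value outside its range is refused whole. OPENING is the opening, from -1 (shut) to 1 (fully open), so that 0 is half open, set as the call begins (- or left out, the last holds). The fingers move at their own pace and stop on an object; FORCE is the grip in N (left out, the last holds). Time passes only in rows, so rows that do not move let the fingers close. It gives the time, the measured TCP pose, the force and the opening at its end, in the units of the state.
- read_state(): the state, without advancing time (a new reading comes with each control period).
- camera(name): name is "side" or "top"; returns a dict with "img" (480x640x3 uint8, red, green, blue), "depth" (480x640 float32, m along the optical axis (not along the pixel's ray), 0 where there is no reading), "fx", "fy", "cx", "cy" (pixels), "position" and "orientation" of the camera in the world. Camera axes: x right, y down, z forward; pixel columns grow to the right and rows downward; lengths in m; the calibration is good to about 2 mm. A picture is of the moment at which its call begins.
- close_job(): hands the job in, once; it reports no verdict.
The state is a dict: "time": time; "joint_positions": joint angles; "joint_vel": joint speeds; "joint_torque": joint torques, N m; "ee_pos": TCP position; "eef_rot": TCP orientation; "ft_force": force on the tool from outside, world axes, zero at the start; "torque": the same for the moment, N m; "width": finger opening in m.
Only numpy, scipy, OpenCV 4.12 (cv2) and the standard library are available. Lean on these libraries where they do the work, as an engineer would, in place of code of your own. Each camera call takes 0.05 s, during which the arm holds its last target.

## Task

Clamp the longer of the two air cylinders in the bench cradle. Lift the cradle's sprung bar by its upright black grip and turn it well aside, lay the cylinder's round barrel in the two V rests with its square ends outside them, then lift the bar again, bring it back square across the barrel, and let it down so that it holds the barrel.

Things in the scene. Friction and masses are not known exactly. Their poses are not given: they have to be found in the camera images.
- cradle: Fixed plywood board, 12 mm thick, with two steel V rests for a barrel along its x. Origin: bench surface midway between the rests, z up. Rests 12 mm thick at x = -31 and +31 mm; V's 51 mm wide at their 46 mm high tops, centring a barrel laid within 12 mm. Seated axis: 40 mm above origin. Bar's post at y = +80 mm. A sign on two laths stands left of the robot's way here: do not swing left of it.
- long_cylinder: The longer of two air cylinders (other: 40 mm barrel): aluminium barrel 28 mm in diameter, 96 mm long between grey square caps 34 x 34 x 12 mm; a 10 mm rod sticks 15 mm out at +x. Origin: middle of the barrel's axis, x along it. Lies flat on a wooden riser 150 x 40 mm, 90 high, origin 107 mm above the bench. 0.17 to 0.33 kg. Grasp across the barrel's middle. Either way round fits.
- bar_turn (a joint): Turn of the clamp bar about its upright post, rad, counter-clockwise from above, -1.7 to 1.7; 0 = square across the cradle, from the post along the cradle's -y. It starts between -0.5 and 0.5, may be turned aside either way (1.4 leaves room for a gripper at the rests) and stays where turned. Steel bar 12 mm wide, 8 thick, reaching 98 mm from the post; rubber pad under it at 80 mm.
- bar_grip (a point): Grasp point in the bar's upright black grip, on the post's axis. Blade 14 mm thick, 44 along the bar (y), 28 high; point 16 mm above the bar's top, 12 below the blade's top; bar reaches to -y, z up. Heights over bench: 76 mm fully down, 82 resting on a seated barrel. Lifts up to 45 mm against a spring (6 to 10 N), springs down when let go; lift 30 mm or more to pass over a seated cylinder.

How it is judged:
By the outcome, as a careful person would: the job done as asked, in the order asked, and still so for the second after the job is handed in, with the robot touching nothing.
It also fails if it takes over 54 s, if anything falls off the work surface, if the arm or the gripper's body presses on something with over 40 N, if the wrist force passes 120 N, or if a joint passes its speed limit or range.

## Working session

There is one attempt and no reset: what is moved stays moved. The work goes in short steps, Python scripts to look and compute and a shell command to move; the robot and the scene stay as the last step left them, time stands still between calls to the robot, and variables do not carry over. Pictures are saved under pics/ and viewed, and the job is handed in when it is done.

```bash
ls; mkdir -p pics; python3 - <<'E'
from bench import read_state,camera
import cv2,numpy as np
s=read_state()
for k in s: print(k,np.round(s[k],4))
for n in("side","top"):
    c=camera(n); cv2.imwrite(f"pics/{n}0.png",c["img"][:,:,::-1]); print(n,c["position"],c["orientation"],c["fx"],c["fy"],c["cx"],c["cy"])
    np.savez(f"{n}0.npz",**c)
E
```

```text
pics
time 0.0
joint_positions [ 1.2814  0.3329 -0.0647  1.4609  0.0216  1.3499 -0.0885]
joint_vel [ 0.0018  0.0013 -0.0012  0.0008 -0.0003 -0.0008 -0.0011]
joint_torque [ 3.00000e-04 -6.23249e+01  2.48000e-02 -3.89914e+01 -6.13000e-02
  3.95000e-02  2.00000e-04]
ee_pos [ 0.1646 -0.6025  0.2218]
eef_rot [ 9.911e-01  1.330e-01 -1.000e-04 -7.000e-04]
ft_force [-0.0403 -0.636   0.1539]
torque [ 0.0757  0.0013 -0.0522]
width 0.0867
side [0.13060743 0.34476043 0.45173505] [-0.10492473  0.83784939 -0.53128203  0.06883746] 619.8206488264454 619.8206488264454 321.85931612385133 223.45355556461854
top [ 0.23649498 -0.41082295  0.92443273] [ 0.71094985 -0.70160117  0.03793367 -0.02944728] 474.43913693717695 474.43913693717695 319.89621105549736 234.53339840989187
```

View pics/side0.png

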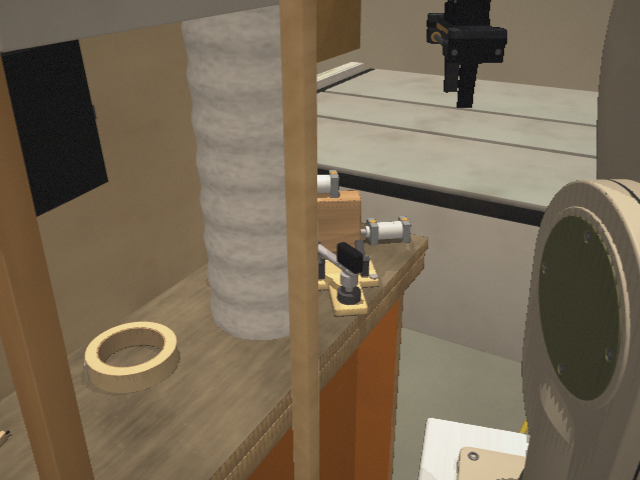

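View pics/top0.png

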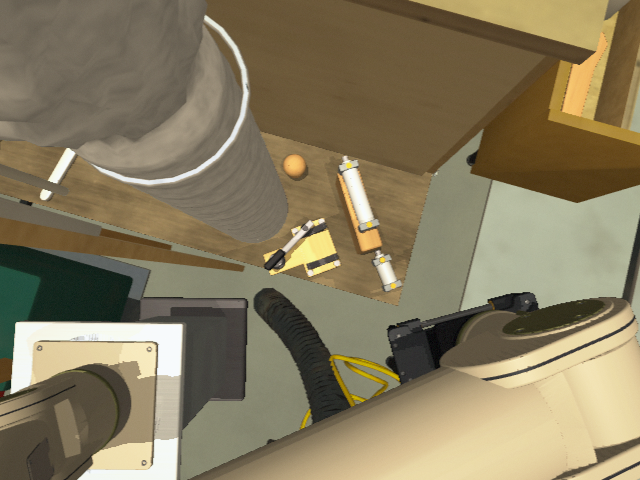

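```bash
cat > h.py <<'E'
import numpy as np,cv2
from scipy.spatial.transform import Rotation as R
from bench import read_state,camera
def load(f): return dict(np.load(f))
def grab(n,f):
    c=camera(n); np.savez(f+".npz",**c); return c
def P(c,u,v,d=None):
    if d is None:
        d=c["depth"][int(v),int(u)]
    p=np.array([(u-c["cx"])/c["fx"],(v-c["cy"])/c["fy"],1])*d
    return R.from_quat(c["orientation"]).apply(p)+c["position"]
def Pz(c,u,v,z):
    r=R.from_quat(c["orientation"]).apply([(u-c["cx"])/c["fx"],(v-c["cy"])/c["fy"],1])
    return c["position"]+r*(z-c["position"][2])/r[2]
def proj(c,p):
    q=R.from_quat(c["orientation"]).inv().apply(np.asarray(p)-c["position"])
    return c["fx"]*q[...,0]/q[...,2]+c["cx"],c["fy"]*q[...,1]/q[...,2]+c["cy"]
def crop(c,x0,y0,w,h,k,f):
    im=cv2.resize(c["img"][y0:y0+h,x0:x0+w],None,fx=k,fy=k,interpolation=cv2.INTER_CUBIC)
    for i in range(0,w,20): cv2.putText(im,str(x0+i),(i*k,8),0,.3,(255,0,0)); im[:4,i*k]=255
    for i in range(0,h,20): cv2.putText(im,str(y0+i),(0,i*k+4),0,.3,(255,0,0))
    cv2.imwrite("pics/"+f,im[:,:,::-1])
def T(c,f):
    pass
E
python3 - <<'E'
from h import *
t=load("top0.npz"); s=load("side0.npz")
crop(t,250,140,160,170,0 or 3.5 if 0 else 4,"topc.png") if 0 else crop(t,250,145,190,150,4,"topc.png")
crop(s,270,160,170,150,4,"sidec.png")
for u,v in [(347,170),(365,218),(275,260),(310,224),(384,256),(390,285),(294,165),(322,245),(400,300),(433,175),(372,240),(350,100)]: print(u,v,P(t,u,v).round(3))
print(proj(t,[.165,-.603,.223]))
E
```

```text
347 170 [ 0.425 -0.465  0.123]
365 218 [ 0.343 -0.497  0.12 ]
275 260 [ 0.27  -0.342  0.088]
310 224 [ 0.338 -0.402  0.061]
384 256 [ 0.283 -0.542  0.033]
390 285 [ 0.229 -0.553  0.035]
294 165 [ 0.45  -0.371  0.051]
322 245 [ 0.304 -0.426  0.007]
400 300 [ 0.168 -0.723 -0.802]
433 175 [ 0.629 -0.847 -0.799]
372 240 [ 0.308 -0.513  0.09 ]
350 100 [ 0.488 -0.458  0.281]
(np.float64(444.66281821743934), np.float64(330.6551905843937))
```

View pics/topc.png

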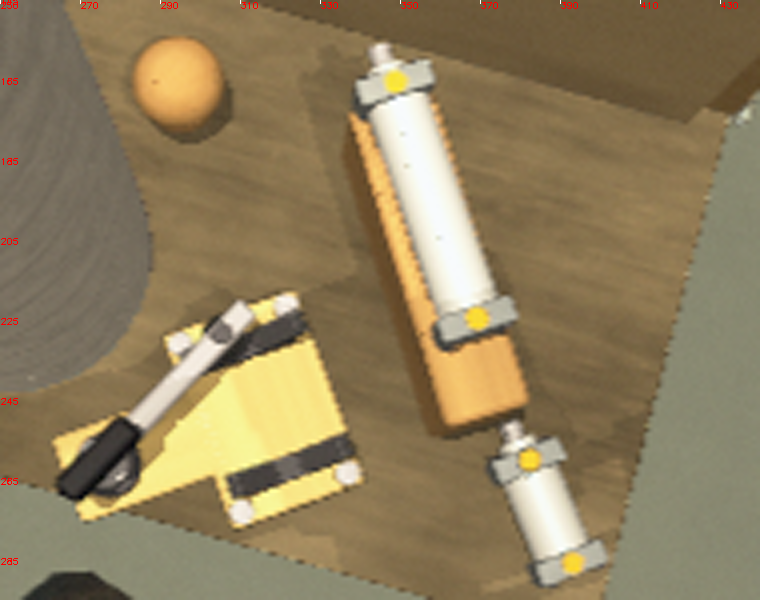

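View pics/sidec.png

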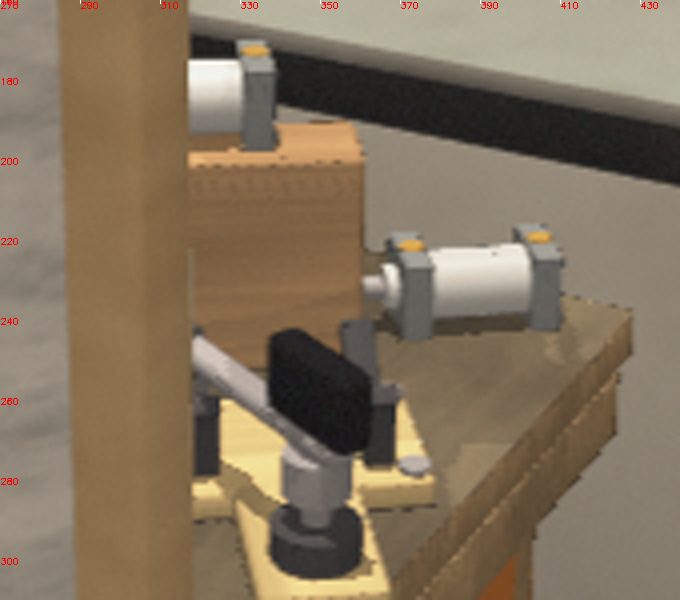

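```bash
python3 - <<'E'
from h import *
H=np.full((300,300),-1.0)  # x .0-.75? 2.5mm ; 
def cloud(c):
    v,u=np.mgrid[0:480,0:640]; d=c["depth"]; m=d>0
    p=np.stack([(u-c["cx"])/c["fx"]*d,(v-c["cy"])/c["fy"]*d,d],-1)[m]
    return R.from_quat(c["orientation"]).apply(p)+c["position"],c["img"][m]
out=np.zeros((600,800,3),np.uint8)+40
pts=[];cols=[]
for n in("top0.npz","side0.npz"):
    p,q=cloud(load(n)); pts.append(p);cols.append(q)
    print(n,p.min(0),p.max(0))
p=np.vstack(pts);q=np.vstack(cols)
# map: image up=+x, left=+y; 800px wide for y from .4 to -.9 -> 600 px/m
k=600
m=(p[:,2]>-.05)&(p[:,2]<.6)
p=p[m];q=q[m];o=np.argsort(p[:,2]);p=p[o];q=q[o]
u=((.4-p[:,1])*k).astype(int);v=((.85-p[:,0])*k).astype(int)
ok=(u>0)&(u<799)&(v>0)&(v<599)
z=np.clip((p[:,2]+.05)/.65*255,0,255).astype(np.uint8)
cm=cv2.applyColorMap(z[:,None],cv2.COLORMAP_JET)[:,0]
for du in(0,1):
  out[v[ok],u[ok]+du*0]=cm[ok]
for i in range(8): cv2.putText(out,f"y{.4-i*.2:.1f}",(int(i*.2*k),10),0,.35,(255,255,255)); cv2.line(out,(int(i*.2*k),0),(int(i*.2*k),599),(90,90,90),1)
for i in range(5): cv2.putText(out,f"x{.8-i*.2:.1f}",(0,int((.05+i*.2)*k)),0,.35,(255,255,255)); cv2.line(out,(0,int((.05+i*.2)*k)),(799,int((.05+i*.2)*k)),(90,90,90),1)
cv2.imwrite("pics/map.png",out)
s=load("side0.npz")
for a in [(300,50),(300,200),(300,400),(15,150),(60,400),(50,20),(250,100),(250,300),(340,40)]: print(a,P(s,*a).round(3))
E
```

```text
top0.npz [-0.45940315 -1.05969121 -0.81653653] [0.80800055 0.7401776  0.78663798]
side0.npz [-0.31339391 -2.63133809 -0.81263652] [0.9260441  0.13473637 0.42365702]
(300, 50) [ 0.271 -0.132  0.368]
(300, 200) [ 0.274 -0.134  0.239]
(300, 400) [ 0.279 -0.134  0.015]
(15, 150) [0.335 0.117 0.362]
(60, 400) [0.337 0.123 0.22 ]
(50, 20) [0.343 0.065 0.412]
(250, 100) [ 0.351 -0.224  0.302]
(250, 300) [ 0.364 -0.224  0.068]
(340, 40) [ 0.371 -0.709  0.286]
```

View pics/map.png

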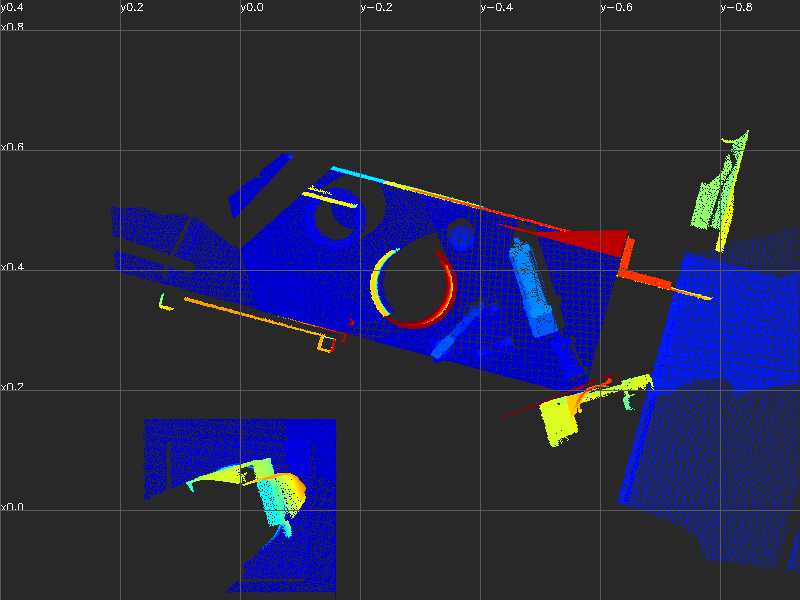

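```bash
python3 - <<'E'
from h import *
from scipy.optimize import least_squares
def cloud(c):
    v,u=np.mgrid[0:480,0:640]; d=c["depth"]; m=d>0
    p=np.stack([(u-c["cx"])/c["fx"]*d,(v-c["cy"])/c["fy"]*d,d],-1)[m]
    return R.from_quat(c["orientation"]).apply(p)+c["position"]
t=load("top0.npz"); s=load("side0.npz")
a=np.vstack([cloud(s),cloud(t)])
for z0,z1 in[(.02,.08),(.08,.14),(.14,.2),(.2,.3),(.3,.4),(.4,.6),(.6,.7),(.7,.8)]:
    m=(a[:,2]>z0)&(a[:,2]<z1)&(np.hypot(a[:,0]-.38,a[:,1]+.29)<.11)&(a[:,1]>-.38)
    p=a[m]
    m2=np.ones(len(p),bool)
    # exclude post/bar region
    if z0<.1: p=p[~((p[:,0]<.345)&(p[:,1]<-.31))]
    if len(p)<20: print(z0,len(p));continue
    f=lambda q:np.hypot(p[:,0]-q[0],p[:,1]-q[1])-q[2]
    r=least_squares(f,[.37,-.28,.07],loss='soft_l1',f_scale=.003)
    e=f(r.x);print(z0,len(p),r.x.round(4),np.percentile(e,[1,50,99]).round(4))
# cupboard
b=cloud(t)
for y in np.arange(-.68,-.1,.04):
    m=(abs(b[:,1]-y)<.01)&(b[:,0]>.4)&(b[:,0]<.75)&(b[:,2]>.13)
    q=b[m]
    if len(q): 
        i=q[:,0].argmin(); print("y%.2f"%y,"min x",q[i].round(3),"z range",q[:,2].min().round(3),q[:,2].max().round(3), "x max",q[:,0].max().round(3))
crop(s,400,0,130,120,5,"grip.png"); crop(t,380,280,180,120,4,"gript.png")
E
```

```text
0.02 3733 [ 0.3764 -0.3074  0.0813] [-0.031   0.0001  0.0158]
0.08 4006 [ 0.3735 -0.2907  0.0655] [-0.0032 -0.      0.0032]
0.14 4361 [ 0.3736 -0.2903  0.0657] [-0.0031 -0.      0.0032]
0.2 9040 [ 0.3738 -0.2891  0.0658] [-0.0031 -0.      0.003 ]
0.3 9861 [ 0.3742 -0.2872  0.0658] [-0.0033  0.      0.0031]
0.4 10532 [ 0.3781 -0.2807  0.0692] [-0.0057 -0.0001  0.0117]
0.6 11648 [ 0.3728 -0.2833  0.0589] [-0.01    0.0001  0.0124]
0.7 21171 [ 0.3901 -0.2634  0.0894] [-0.0054  0.      0.0047]
y-0.64 min x [ 0.4   -0.633  0.467] z range 0.131 0.564 x max 0.467
y-0.60 min x [ 0.428 -0.61   0.553] z range 0.13 0.564 x max 0.466
y-0.56 min x [ 0.439 -0.569  0.549] z range 0.131 0.564 x max 0.465
y-0.52 min x [ 0.449 -0.529  0.54 ] z range 0.131 0.564 x max 0.475
y-0.48 min x [ 0.459 -0.489  0.556] z range 0.13 0.563 x max 0.486
y-0.44 min x [ 0.471 -0.449  0.547] z range 0.13 0.547 x max 0.497
y-0.40 min x [ 0.5   -0.41   0.395] z range 0.13 0.497 x max 0.507
y-0.36 min x [ 0.4   -0.351  0.588] z range 0.131 0.589 x max 0.518
y-0.32 min x [ 0.413 -0.33   0.606] z range 0.131 0.606 x max 0.529
y-0.28 min x [ 0.532 -0.289  0.375] z range 0.218 0.43 x max 0.538
```

View pics/grip.png

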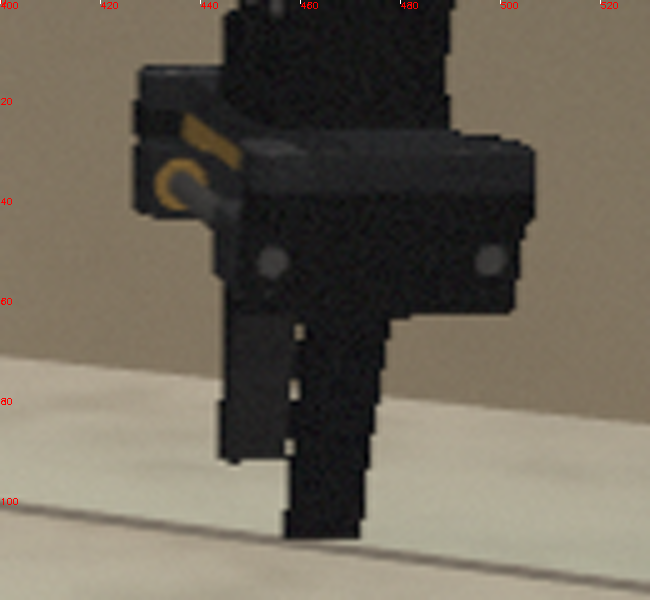

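View pics/gript.png

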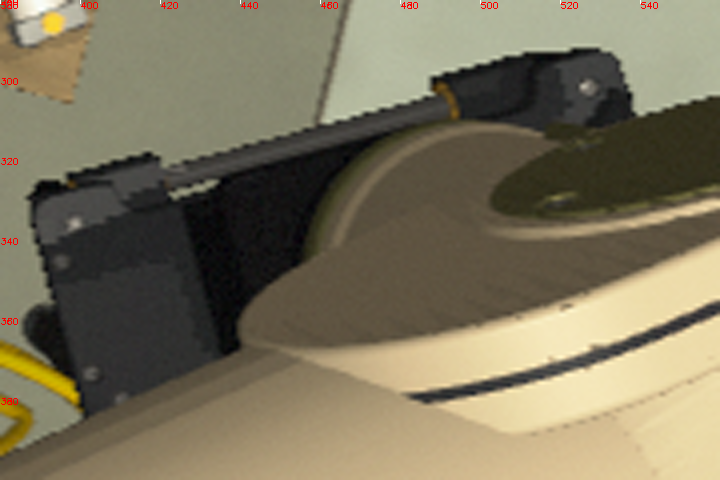

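```bash
cat >> h.py <<'E'
def cloudm(c,x0,x1,y0,y1,z0,z1):
    v,u=np.mgrid[0:480,0:640]; d=c["depth"]
    p=np.stack([(u-c["cx"])/c["fx"]*d,(v-c["cy"])/c["fy"]*d,d],-1)
    p=R.from_quat(c["orientation"]).apply(p.reshape(-1,3)).reshape(480,640,3)+c["position"]
    m=(d>0)&(p[...,0]>x0)&(p[...,0]<x1)&(p[...,1]>y0)&(p[...,1]<y1)&(p[...,2]>z0)&(p[...,2]<z1)
    return p[m],c["img"][m],np.stack([u[m],v[m]],-1)
E
python3 - <<'E'
from h import *
t=load("top0.npz"); s=load("side0.npz")
for n,c in(("top",t),("side",s)):
    p,q,uv=cloudm(c,.22,.36,-.45,-.3,.05,.12)
    d=q.max(1)<70
    pp=p[d&(p[:,2]>.07)]
    if len(pp)>5:
        print(n,"blade",len(pp),pp.min(0).round(4),pp.max(0).round(4),cv2.minAreaRect((pp[:,:2]*1000).astype(np.float32)))
        zt=np.percentile(pp[:,2],95);print("ztop",zt)
    # bar: bright
    b=p[(q.min(1)>110)&(p[:,2]>.05)&(p[:,2]<.075)]
    b=b[b[:,0]<.34+0*b[:,0]]
    if len(b): print("bar",len(b),b.mean(0).round(4),np.linalg.svd(b[:,:2]-b[:,:2].mean(0))[2][0],cv2.minAreaRect((b[:,:2]*1000).astype(np.float32)),np.percentile(b[:,2],[5,50,95]))
# cylinder
p,q,uv=cloudm(t,.3,.46,-.56,-.42,.115,.14)
print("cyl",len(p),cv2.minAreaRect((p[:,:2]*1000).astype(np.float32)),np.percentile(p[:,2],[5,50,95,99]))
p,q,uv=cloudm(t,.3,.46,-.56,-.42,.1,.14)
y=(q[:,0]>200)&(q[:,1].astype(int)-q[:,2]>70)&(q[:,1]>150); k=p[y];
l=k[:,0]>.38; print("caps",k[l].mean(0).round(4),k[~l].mean(0).round(4),(k[l].mean(0)+k[~l].mean(0))/2)
# rests
p,q,uv=cloudm(t,.2,.4,-.5,-.35,.03,.05)
d=q.max(1)<100; p=p[d]
l=p[:,0]>.3
for g in(p[l],p[~l]): print("rest",len(g),cv2.minAreaRect((g[:,:2]*1000).astype(np.float32)),np.percentile(g[:,2],[5,50,95]))
# bolts
for u,v in [(250+287/4,145+305/4),(250+179/4,145+343/4),(250+346/4,145+472/4),(250+242/4,145+512/4),(250+113/4,145+468/4)]: print(Pz(t,u,v,.014).round(4))
E
```

```text
top blade 183 [ 0.2545 -0.357   0.071 ] [ 0.2884 -0.3225  0.0923] ((271.17230224609375, -339.2484436035156), (13.028671264648438, 42.34871292114258), 46.05989074707031)
ztop 0.08979360819703072
bar 233 [ 0.3107 -0.3752  0.0597] [-0.73830302  0.67446916] ((299.3739013671875, -365.34051513671875), (55.018760681152344, 102.67060852050781), 19.487842559814453) [0.05606456 0.05987241 0.06297039]
side blade 472 [ 0.2528 -0.3555  0.07  ] [ 0.2898 -0.3184  0.0903] ((271.54345703125, -336.5243225097656), (14.713541030883789, 43.32891845703125), 49.23426818847656)
ztop 0.08954816799109089
bar 200 [ 0.3009 -0.361   0.0593] [-0.66059272  0.75074447] ((297.74102783203125, -358.7381591796875), (13.157147407531738, 90.07931518554688), 42.89926528930664) [0.05278075 0.06043075 0.06216787]
cyl 1034 ((384.0753479003906, -484.0834655761719), (125.13288879394531, 34.001991271972656), 19.280807495117188) [0.11595769 0.1206105  0.12547845 0.12655346]
caps [ 0.4337 -0.4676  0.1248] [ 0.3318 -0.5028  0.1252] [ 0.38274809 -0.48518168  0.12502173]
rest 66 ((330.9508056640625, -408.8827209472656), (10.357001304626465, 45.706024169921875), 20.66215705871582) [0.03127565 0.03843814 0.04612885]
rest 123 ((271.1725158691406, -425.4586181640625), (17.627052307128906, 145.6344451904297), 11.36984634399414) [0.03104193 0.04033001 0.04589229]
[ 0.3495 -0.4245  0.014 ]
[ 0.3303 -0.3726  0.014 ]
[ 0.2692 -0.4537  0.014 ]
[ 0.2495 -0.4042  0.014 ]
[ 0.2697 -0.3421  0.014 ]
```

```bash
cat > clr.py <<'E'
import numpy as np
post=np.array([.2714,-.3383]); col=np.array([.3736,-.2904]); rc=.069
def rot(yaw,lean,leandir):  # tool z down then leaned; returns tool x,y,z ; yaw = angle of jaw axis y ; lean = angle, body leans toward (perp to jaw) dir
    pass
def clear(jaw,lean,off,depth,lift=0,ztop=.0895):
    """jaw=world angle deg of jaw axis; body leans away from col, about jaw axis; off= shift away from col m; depth=TCP below blade top (along axis approx)"""
    j=np.array([np.cos(np.radians(jaw)),np.sin(np.radians(jaw)),0])
    n=np.array([-j[1],j[0],0]); 
    if n[:2]@(col-post)>0: n=-n
    b=np.radians(lean)
    up=np.array([0,0,1])*np.cos(b)+n*np.sin(b); x=np.cross(j,up)
    tip=np.array([*post,ztop-depth])+n*off
    best=9
    for a in np.linspace(-.095,.095,39):
        for w in(-.0375,.0375):
            for h in(.070,.13): 
                p=tip+up*h+x*w+j*a
                best=min(best,np.hypot(*(p[:2]-col))-rc)
    return best,n,up
if __name__=="__main__":
    for g,o in(("along",0),("perp",90)):
        print(g)
        for bar in range(-45,-160,-5):
            r=[]
            for L in(0,10,15,20,25,30,35,40):
                r.append("%5.1f"%(1e3*clear(bar+o,L,.004 if g=="along" else .01,.016 if g=="along" else .028)[0]))
            print(bar,r)
E
python3 clr.py
```

```text
along
-45 ['  3.7', ' 16.4', ' 23.0', ' 29.9', ' 36.7', ' 43.7', ' 50.6', ' 57.4']
-50 ['  6.6', ' 19.3', ' 26.0', ' 32.8', ' 39.7', ' 46.6', ' 53.5', ' 60.4']
-55 ['  8.7', ' 21.4', ' 28.1', ' 34.9', ' 41.8', ' 48.7', ' 55.6', ' 62.5']
-60 [' 10.0', ' 22.7', ' 29.4', ' 36.2', ' 43.1', ' 50.0', ' 56.9', ' 63.7']
-65 [' 10.4', ' 23.1', ' 29.8', ' 36.6', ' 43.5', ' 50.4', ' 57.3', ' 64.1']
-70 ['  9.9', ' 22.6', ' 29.3', ' 36.1', ' 43.0', ' 49.9', ' 56.9', ' 63.7']
-75 ['  8.6', ' 21.3', ' 28.0', ' 34.8', ' 41.7', ' 48.6', ' 55.5', ' 62.4']
-80 ['  6.5', ' 19.2', ' 25.9', ' 32.7', ' 39.6', ' 46.5', ' 53.4', ' 60.2']
-85 ['  3.5', ' 16.2', ' 22.9', ' 29.7', ' 36.6', ' 43.5', ' 50.4', ' 57.3']
-90 [' -0.3', ' 12.5', ' 19.1', ' 25.9', ' 32.8', ' 39.7', ' 46.7', ' 53.5']
-95 [' -4.8', '  7.9', ' 14.5', ' 21.4', ' 28.2', ' 35.2', ' 42.1', ' 48.9']
-100 ['-10.2', '  2.6', '  9.2', ' 16.0', ' 22.9', ' 29.9', ' 36.8', ' 43.6']
-105 ['-16.1', ' -3.4', '  3.3', ' 10.1', ' 16.9', ' 23.9', ' 30.8', ' 37.6']
-110 ['-22.8', '-10.1', ' -3.5', '  3.4', ' 10.3', ' 17.2', ' 24.1', ' 30.9']
-115 ['-30.1'
[... 1776 characters left out ...]
115 [' -9.8', '  2.9', '  9.5', ' 16.3', ' 23.2', ' 30.2', ' 37.1', ' 43.9']
-120 [' -3.9', '  8.8', ' 15.5', ' 22.3', ' 29.2', ' 36.1', ' 43.0', ' 49.9']
-125 ['  1.4', ' 14.1', ' 20.8', ' 27.6', ' 34.5', ' 41.4', ' 48.3', ' 55.1']
-130 ['  5.9', ' 18.6', ' 25.3', ' 32.1', ' 39.0', ' 45.9', ' 52.8', ' 59.7']
-135 ['  9.7', ' 22.4', ' 29.0', ' 35.9', ' 42.7', ' 49.7', ' 56.6', ' 63.4']
-140 [' 12.6', ' 25.3', ' 32.0', ' 38.8', ' 45.7', ' 52.6', ' 59.5', ' 66.4']
-145 [' 14.7', ' 27.4', ' 34.1', ' 40.9', ' 47.8', ' 54.7', ' 61.6', ' 68.5']
-150 [' 16.0', ' 28.7', ' 35.4', ' 42.2', ' 49.1', ' 56.0', ' 62.9', ' 69.7']
-155 [' 16.4', ' 29.1', ' 35.8', ' 42.6', ' 49.5', ' 56.4', ' 63.3', ' 70.1']
```

```bash
cat > pl.py <<'E'
import sys,numpy as np,json
from scipy.spatial.transform import Rotation as R, Slerp
from bench import read_state
post=np.array([.2714,-.3383]); ZT=.0885
def tool(jaw,lean,roll=0):
    """jaw deg = world angle of tool y, leaned +lean about tool y"""
    j=np.radians(jaw); y=np.array([np.cos(j),np.sin(j),0]); z=np.array([0,0,-1.]); x=np.cross(y,z)
    return R.from_matrix(np.stack([x,y,z],1))*R.from_euler('y',lean,degrees=True)
def grip(jaw,lean,off,depth,lift=0):
    r=tool(jaw,lean); x=tool(jaw,0).as_matrix()[:,0]
    return np.array([*post,ZT-depth+lift])-x*off, r
def cur():
    s=read_state(); return np.array(s["ee_pos"]),R.from_quat(s["eef_rot"])
def path(wps,ns):
    """wps list of (pos,R) incl start; ns rows for each"""
    out=[];mx=0
    for (p0,r0),(p1,r1),n in zip(wps[:-1],wps[1:],ns):
        rv=(r0.inv()*r1).as_rotvec()
        rp=r0;pp=p0
        for i in range(1,n+1):
            p=p0+(p1-p0)*i/n; r=r0*R.from_rotvec(rv*i/n)
            d=rp.inv().apply(p-pp)/.04; w=np.degrees((rp.inv()*r).as_rotvec())/120
            out.append([*np.round(d,2),*np.round(w,4)]); 
            if np.linalg.norm(w)*120>10.7: mx=np.linalg.norm(w)*120
            if abs(d).max()>1: print("SHIFT>1")
            # account for rounding
            q=out[-1]; pp=pp+rp.apply(np.array(q[:3])*.04); rp=rp*R.from_rotvec(np.radians(np.array(q[3:])*120))
    if mx: print("TURN>",mx)
    for i in range(0,len(out),5): print("["+",".join("["+",".join("%g"%v for v in q)+"]" for q in out[i:i+5])+"]")
def st():
    s=read_state(); r=R.from_quat(s["eef_rot"]); m=r.as_matrix()
    print("t",round(s["time"],2),"p",np.round(s["ee_pos"],4),"jaw %.1f lean %.1f yz %.3f"%(np.degrees(np.arctan2(m[1,1],m[0,1])),np.degrees(np.arccos(-m[2,2])),m[2,1]),"w %.4f"%s["width"],"F",np.round(s["ft_force"],1),"q",np.round(s["joint_positions"],2))
E
python3 - <<'E'
from pl import *
st()
# above post with lift +.12
t=grip(-44.5,30,.004,.016,.12)
print(t[0])
path([cur(),t],[10])
E
```

```text
t 0.1 p [ 0.1647 -0.6026  0.2219] jaw -74.7 lean 0.1 yz -0.001 w 0.0869 F [-0.4  0.9 -0.1] q [ 1.28  0.33 -0.06  1.46  0.02  1.35 -0.09]
[ 0.26859636 -0.341153    0.1925    ]
[[0.42,-0.56,0.07,0.0065,0.0244,-0.0246],[0.45,-0.54,0.11,0.0066,0.0244,-0.0246],[0.47,-0.51,0.13,0.0065,0.0244,-0.0246],[0.48,-0.49,0.17,0.0065,0.0244,-0.0246],[0.5,-0.46,0.2,0.0066,0.0244,-0.0246]]
[[0.52,-0.43,0.22,0.0065,0.0244,-0.0246],[0.52,-0.4,0.27,0.0065,0.0244,-0.0247],[0.53,-0.36,0.29,0.0066,0.0244,-0.0246],[0.53,-0.34,0.32,0.0065,0.0244,-0.0246],[0.52,-0.31,0.36,0.0065,0.0244,-0.0246]]
```

```bash
python3 -m inch '[[0.42,-0.56,0.07,0.0065,0.0244,-0.0246],[0.45,-0.54,0.11,0.0066,0.0244,-0.0246],[0.47,-0.51,0.13,0.0065,0.0244,-0.0246],[0.48,-0.49,0.17,0.0065,0.0244,-0.0246],[0.5,-0.46,0.2,0.0066,0.0244,-0.0246]]'
python3 -m inch '[[0.52,-0.43,0.22,0.0065,0.0244,-0.0246],[0.52,-0.4,0.27,0.0065,0.0244,-0.0247],[0.53,-0.36,0.29,0.0066,0.0244,-0.0246],[0.53,-0.34,0.32,0.0065,0.0244,-0.0246],[0.52,-0.31,0.36,0.0065,0.0244,-0.0246]]'
python3 - <<'E'
from pl import *
from h import *
st()
c=grab("side","s1"); cv2.imwrite("pics/s1.png",c["img"][:,:,::-1]); c=grab("top","t1"); cv2.imwrite("pics/t1.png",c["img"][:,:,::-1])
E
```

```text
time: 0.72
ee_pos: [0.2168, -0.4712, 0.2072]
eef_rot: [0.957, 0.258, 0.122, -0.051]
ft_force: [-1.0, -0.1, -0.5]
width: 0.0869
time: 1.35
ee_pos: [0.2687, -0.3406, 0.1926]
eef_rot: [0.89, 0.374, 0.239, -0.1]
ft_force: [0.3, -0.2, -0.1]
width: 0.0871
t 1.35 p [ 0.2687 -0.3406  0.1926] jaw -44.4 lean 30.1 yz 0.001 w 0.0871 F [ 0.3 -0.2 -0.1] q [ 1.38  0.11 -0.22  1.9  -0.47  1.37  0.54]
```

View pics/s1.png

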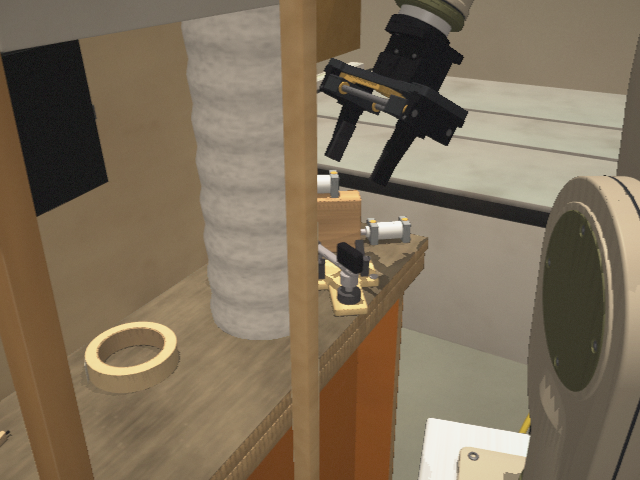

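View pics/t1.png

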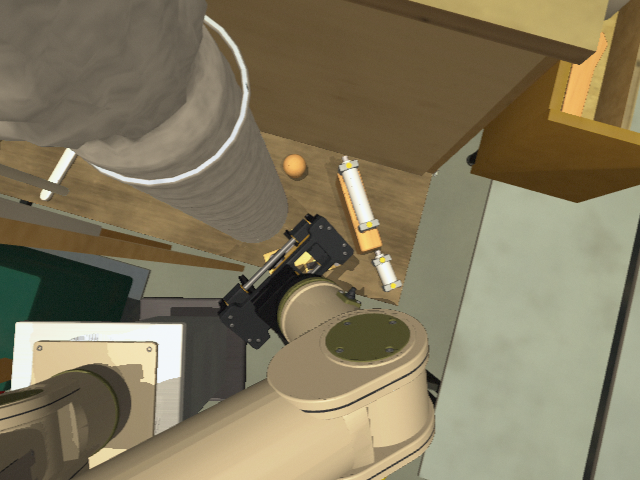

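```bash
python3 - <<'E'
from pl import *
path([cur(),grip(-44,30,.004,.016,0)],[5])
E
```

```text
[[-0.3,0.01,0.51,0.0002,-0.0001,-0.0006],[-0.31,0,0.52,0.0003,-0.0002,-0.0005],[-0.3,0.01,0.51,0.0003,-0.0001,-0.0006],[-0.31,0,0.52,0.0002,-0.0002,-0.0006],[-0.3,0.01,0.51,0.0003,-0.0001,-0.0005]]
```

```bash
python3 -m inch '[[-0.3,0.01,0.51,0,0,-0.0006],[-0.31,0,0.52,0,0,-0.0005],[-0.3,0.01,0.51,0,0,-0.0006],[-0.31,0,0.52,0,0,-0.0006],[-0.3,0.01,0.51,0,0,-0.0005]]'
python3 -m inch '[[0,0,0,0,0,0],[0,0,0,0,0,0],[0,0,0,0,0,0],[0,0,0,0,0,0]]' -1 40
python3 - <<'E'
from pl import *
from h import *
st()
c=grab("side","s2"); crop(c,270,150,170,150,4,"s2.png")
E
```

```text
time: 2.08
ee_pos: [0.2684, -0.3445, 0.0727]
eef_rot: [0.89, 0.376, 0.238, -0.098]
ft_force: [-0.5, -0.0, -0.0]
width: 0.0868
time: 2.58
ee_pos: [0.2688, -0.344, 0.0741]
eef_rot: [0.89, 0.376, 0.239, -0.098]
ft_force: [-0.1, -0.3, -0.9]
width: 0.0551
t 2.58 p [ 0.2688 -0.344   0.0741] jaw -44.2 lean 29.9 yz 0.005 w 0.0551 F [-0.1 -0.3 -0.9] q [ 1.38  0.26 -0.22  2.   -0.47  1.13  0.64]
```

View pics/s2.png

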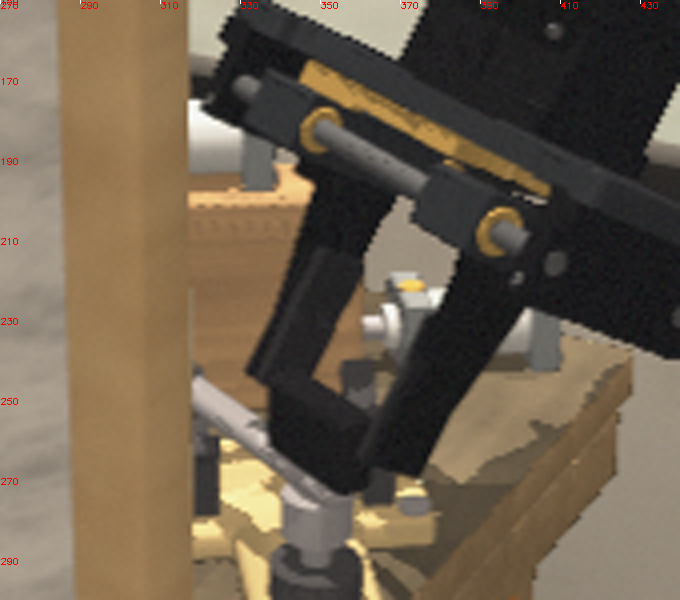

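```bash

python3 -m inch '[[0,0,0,0,0,0],[0,0,0,0,0,0],[0,0,0,0,0,0]]' -1 50
python3 - <<'E'
from pl import *
st()
E
```

```text
time: 3.0
ee_pos: [0.2684, -0.3433, 0.0737]
eef_rot: [0.89, 0.376, 0.239, -0.099]
ft_force: [-3.8, 2.9, 5.4]
width: 0.0429
t 3.0 p [ 0.2684 -0.3433  0.0737] jaw -44.2 lean 30.0 yz 0.003 w 0.0429 F [-3.8  2.9  5.4] q [ 1.38  0.26 -0.22  2.   -0.47  1.14  0.65]
```

```bash
python3 - <<'E'
from pl import *
p,r=cur()
path([(p,r),(p+[0,0,.037],r)],[3])
E
```

```text
[[0.15,0,-0.27,0,0,0],[0.16,0,-0.26,0,0,0],[0.15,0,-0.27,0,0,0]]
```

```bash

python3 -m inch '[[0.15,0,-0.27,0,0,0],[0.16,0,-0.26,0,0,0],[0.15,0,-0.27,0,0,0],[0,0,0,0,0,0]]'
python3 - <<'E'
from pl import *
from h import *
st()
c=grab("side","s3"); crop(c,270,150,170,150,4,"s3.png")
a=[cur()]
for b in range(-50,-116,-6): a.append(grip(b,32,.0055,ZT-cur()[0][2],0))
a.append(grip(-117,33,.0055,ZT-cur()[0][2],0))
path(a,[1]*(len(a)-1))
E
```

```text
time: 3.5
ee_pos: [0.2683, -0.3432, 0.1109]
eef_rot: [0.89, 0.377, 0.239, -0.099]
ft_force: [-1.0, 1.8, -9.5]
width: 0.0429
t 3.5 p [ 0.2683 -0.3432  0.1109] jaw -44.2 lean 29.9 yz 0.004 w 0.0429 F [-1.   1.8 -9.5] q [ 1.38  0.21 -0.22  1.98 -0.47  1.21  0.61]
[[0.01,-0.04,0,-0.0233,0.017,0.0424],[0,-0.01,0,-0.0265,-0,0.0424],[0,-0.01,0,-0.0265,-0,0.0424],[0,-0.01,0,-0.0265,0,0.0424],[0,-0.01,0,-0.0265,-0,0.0424]]
[[0,-0.01,0,-0.0265,-0,0.0424],[0,-0.01,0,-0.0265,-0,0.0424],[0,-0.01,0,-0.0265,0,0.0424],[0,-0.01,0,-0.0265,-0,0.0424],[0,-0.01,0,-0.0265,0,0.0424]]
[[0,-0.01,0,-0.0265,0,0.0424],[0,-0.02,0,-0.0313,0.0083,0.0492]]
```

View pics/s3.png

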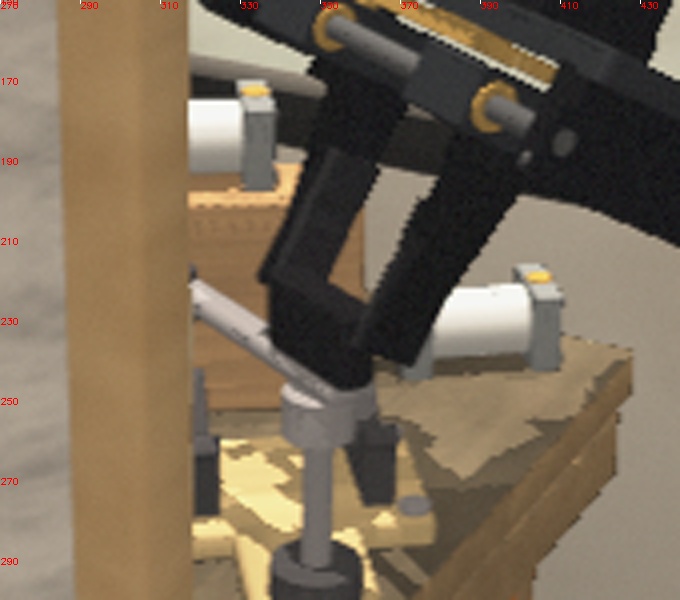

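```bash

python3 -m inch '[[0.01,-0.04,0,-0.0233,0.017,0.0424],[0,-0.01,0,-0.0265,0,0.0424],[0,-0.01,0,-0.0265,0,0.0424],[0,-0.01,0,-0.0265,0,0.0424],[0,-0.01,0,-0.0265,0,0.0424]]'
python3 -c "from pl import *;st()"
```

```text
time: 4.18
ee_pos: [0.2668, -0.3412, 0.1104]
eef_rot: [0.952, 0.132, 0.273, -0.037]
ft_force: [1.2, -0.9, -10.4]
width: 0.0433
t 4.17 p [ 0.2668 -0.3412  0.1104] jaw -74.2 lean 32.0 yz 0.001 w 0.0433 F [  1.2  -0.9 -10.4] q [ 1.43  0.03 -0.19  2.19 -0.67  1.    0.34]
```

```bash

python3 -m inch '[[0,-0.01,0,-0.0265,0,0.0424],[0,-0.01,0,-0.0265,0,0.0424],[0,-0.01,0,-0.0265,0,0.0424]]'
python3 -c "from pl import *;st()"
```

```text
time: 4.55
ee_pos: [0.2665, -0.3397, 0.1104]
eef_rot: [0.961, -0.019, 0.276, 0.006]
ft_force: [0.2, -0.8, -9.4]
width: 0.0428
t 4.55 p [ 0.2665 -0.3397  0.1104] jaw -92.2 lean 32.0 yz 0.000 w 0.0428 F [ 0.2 -0.8 -9.4] q [ 1.42 -0.11 -0.21  2.32 -0.75  0.84  0.09]
```

```bash

python3 - <<'E'
from pl import *
d=ZT-.1105
path([cur(),grip(-98,28,.0055,d),grip(-104,26,.0055,d),grip(-109,26,.0055,d),grip(-114,27,.0055,d)],[1]*4)
E
```

```text
[[-0.01,-0.05,-0.01,-0.0239,-0.0335,0.0418],[0,-0.01,0,-0.0227,-0.0167,0.0446],[0,-0.01,0,-0.0183,0,0.0374],[0,-0.01,0,-0.0186,0.0083,0.0373]]
```

```bash

python3 -m inch '[[-0.01,-0.05,-0.01,-0.0239,-0.0335,0.0418],[0,-0.01,0,-0.0227,-0.0167,0.0446]]'
python3 -c "from pl import *;st()"
python3 -m inch '[[0,-0.01,0,-0.0183,0,0.0374]]'
python3 -c "from pl import *;st()"
```

```text
time: 4.8
ee_pos: [0.2664, -0.3383, 0.1115]
eef_rot: [0.967, -0.119, 0.223, 0.029]
ft_force: [-0.9, -5.2, -9.5]
width: 0.0428
t 4.8 p [ 0.2664 -0.3383  0.1115] jaw -104.0 lean 26.0 yz 0.003 w 0.0428 F [-0.9 -5.2 -9.5] q [ 1.41 -0.19 -0.33  2.34 -0.59  0.75 -0.34]
time: 4.92
ee_pos: [0.2664, -0.3377, 0.1113]
eef_rot: [0.961, -0.16, 0.222, 0.038]
ft_force: [-0.2, -6.7, -9.0]
width: 0.0432
t 4.92 p [ 0.2664 -0.3377  0.1113] jaw -109.0 lean 26.0 yz 0.002 w 0.0432 F [-0.2 -6.7 -9. ] q [ 1.42 -0.22 -0.36  2.36 -0.58  0.72 -0.45]
```

```bash

python3 -m inch '[[0,-0.03,0,-0.0186,0.0083,0.0373]]'
python3 -c "
from pl import *;st()
from h import *
c=grab('side','s4'); crop(c,200,50,200,150,4,'s4.png'); c=grab('top','t4'); crop(c,190,150,200,150,4,'t4.png')"
```

```text
time: 5.05
ee_pos: [0.2667, -0.3371, 0.1114]
eef_rot: [0.951, -0.202, 0.229, 0.05]
ft_force: [-1.4, -8.8, -9.0]
width: 0.0429
t 5.05 p [ 0.2667 -0.3371  0.1114] jaw -114.0 lean 27.1 yz 0.002 w 0.0429 F [-1.4 -8.8 -9. ] q [ 1.43 -0.25 -0.38  2.39 -0.6   0.67 -0.53]
```

View pics/s4.png

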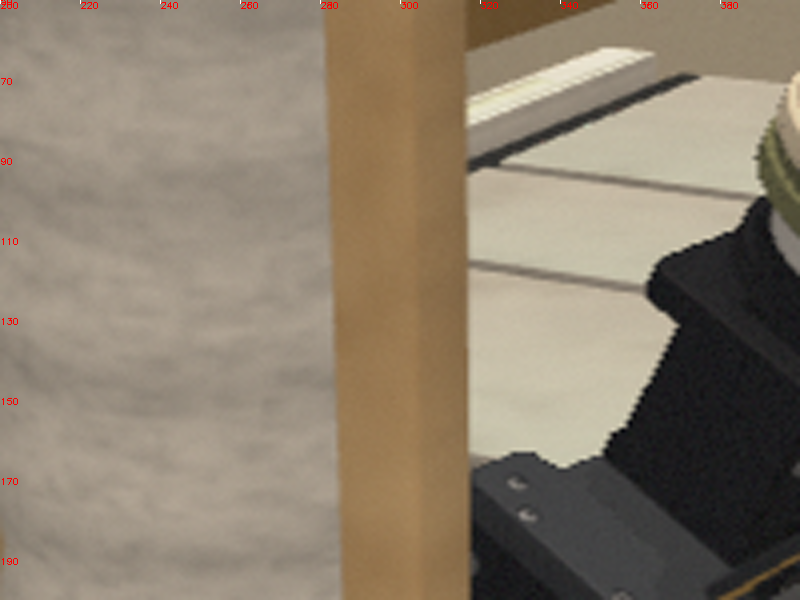

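View pics/t4.png

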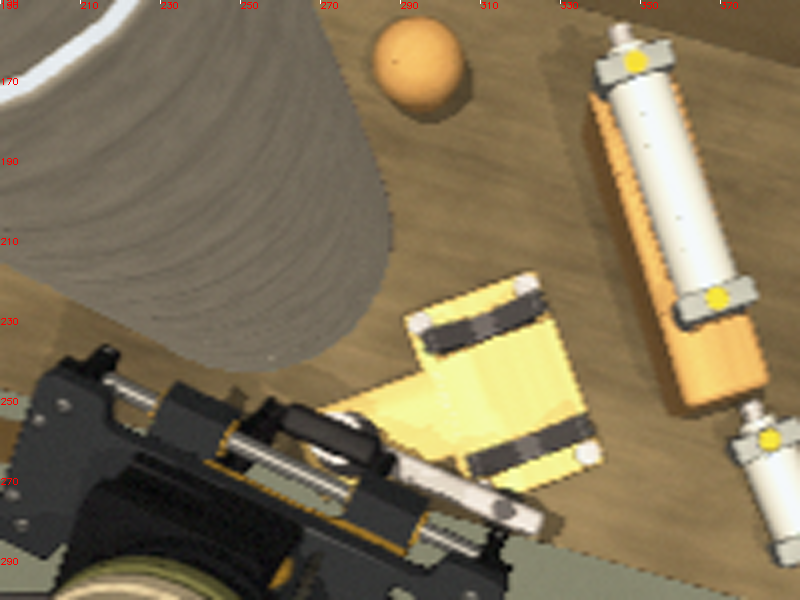

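```bash

python3 - <<'E'
from pl import *
p,r=cur()
path([(p,r),(p+[0,0,-.0365],r)],[3])
from h import *
t=load("t4.npz")
p,q,uv=cloudm(t,.24,.37,-.48,-.37,.02,.05)
d=(q.max(1)<100); p=p[d]
l=p[:,0]>.30
for g in(p[l],p[~l]): print("rest",len(g),g.mean(0).round(4),cv2.minAreaRect((g[:,:2]*1000).astype(np.float32)))
E
```

```text
[[-0.14,-0,0.27,0,0,0],[-0.14,-0,0.27,0,0,0],[-0.14,-0,0.27,0,0,0]]
rest 157 [ 0.3297 -0.4072  0.036 ] ((334.20037841796875, -424.80120849609375), (37.68854522705078, 101.40345764160156), 17.744104385375977)
rest 144 [ 0.2711 -0.4254  0.037 ] ((271.2580871582031, -425.6009826660156), (10.537376403808594, 59.122222900390625), 20.972795486450195)
```

```bash

python3 -m inch '[[-0.14,0,0.27,0,0,0],[-0.14,0,0.27,0,0,0],[-0.14,0,0.27,0,0,0],[0,0,0,0,0,0]]'
python3 -c "from pl import *;st()"
```

```text
time: 5.65
ee_pos: [0.2661, -0.3374, 0.079]
eef_rot: [0.951, -0.202, 0.229, 0.05]
ft_force: [4.8, -5.6, -6.5]
width: 0.0432
t 5.65 p [ 0.2661 -0.3374  0.079 ] jaw -114.0 lean 27.1 yz 0.002 w 0.0432 F [ 4.8 -5.6 -6.5] q [ 1.69 -0.19 -0.63  2.41 -0.72  0.6  -0.4 ]
```

```bash

python3 -m inch '[[0,0,0,0,0,0],[0,0,0,0,0,0],[0,0,0,0,0,0]]' 1
python3 -m inch '[[0,0,-0.3,0,0,0],[0,0,-0.6,0,0,0],[0,0,-0.8,0,0,0]]'
python3 - <<'E'
from pl import *
from h import *
st()
c=grab("side","s5"); crop(c,270,150,170,150,4,"s5.png");c=grab('top','t5'); crop(c,190,150,200,150,4,'t5.png')
E
```

```text
time: 6.02
ee_pos: [0.2666, -0.3356, 0.0786]
eef_rot: [0.952, -0.2, 0.228, 0.049]
ft_force: [0.0, 0.3, 0.2]
width: 0.0651
time: 6.4
ee_pos: [0.2381, -0.3223, 0.1394]
eef_rot: [0.952, -0.2, 0.228, 0.048]
ft_force: [-0.1, -0.8, 0.1]
width: 0.0855
t 6.4 p [ 0.2381 -0.3223  0.1394] jaw -113.7 lean 26.9 yz -0.000 w 0.0855 F [-0.1 -0.8  0.1] q [ 1.71 -0.39 -0.53  2.39 -0.71  0.85 -0.39]
```

View pics/s5.png

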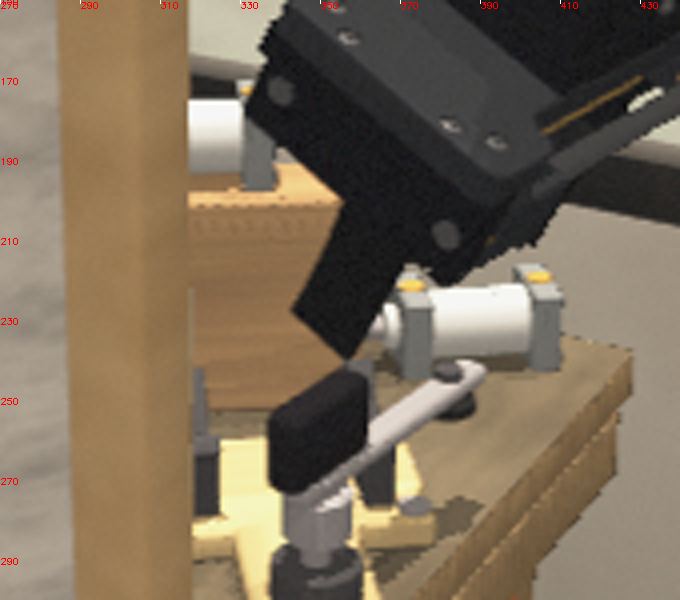

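View pics/t5.png

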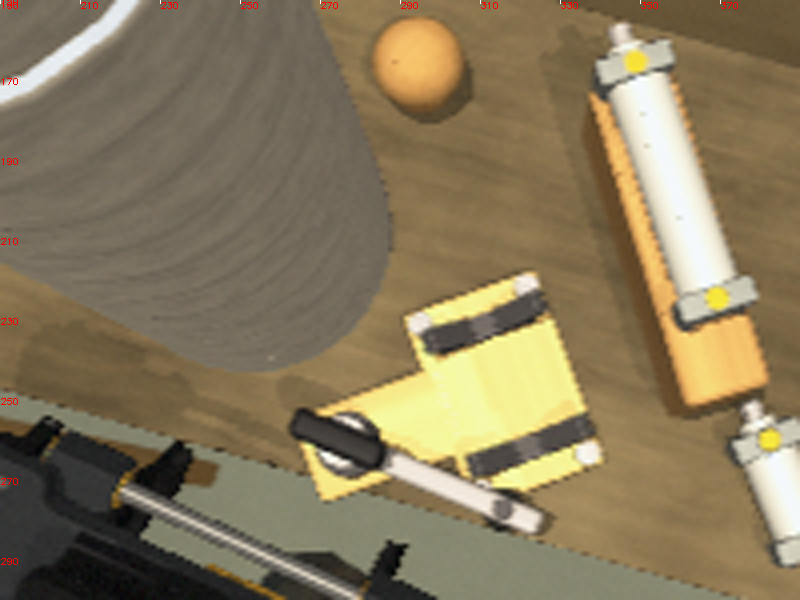

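```bash
cat >> pl.py <<'E'
col=np.array([.3736,-.2904])
def clr(p,r):
    b=9
    for a in np.linspace(-.095,.095,20):
        for w in(-.0375,.0375):
            for h in(-.07,-.13):
                q=p+r.apply([w,a,h]); b=min(b,np.hypot(*(q[:2]-col))-.069)
    return b
def pclr(wps,n=8):
    m=[]
    for (p0,r0),(p1,r1) in zip(wps[:-1],wps[1:]):
        rv=(r0.inv()*r1).as_rotvec()
        m.append(min(clr(p0+(p1-p0)*i/n,r0*R.from_rotvec(rv*i/n)) for i in range(n+1)))
    print("clr mm",np.round(np.array(m)*1e3,1))
E
python3 - <<'E'
from pl import *
c=cur(); 
m=(np.array([.235,-.37,.14]),tool(-69,25))
a=grip(-24,20,.010,.028,.05); g=grip(-24,20,.010,.028)
w=[c,m,a,g]
pclr(w); print(a[0],g[0]); path(w,[5,5,3])
E
```

```text
clr mm [40. 15. 15.]
[ 0.26733263 -0.34743545  0.1105    ] [ 0.26733263 -0.34743545  0.0605    ]
[[0.07,0.22,0.04,0.0332,-0.0032,-0.0669],[0.03,0.22,0.03,0.0331,-0.0031,-0.0669],[0.01,0.23,0.01,0.0332,-0.0032,-0.0669],[-0.03,0.23,0,0.0332,-0.0032,-0.0669],[-0.06,0.22,-0.02,0.0332,-0.0032,-0.0669]]
[[0.11,-0.05,0.21,0.0287,-0.0079,-0.0693],[0.12,-0.01,0.22,0.0287,-0.0079,-0.0693],[0.12,0.01,0.21,0.0287,-0.0079,-0.0693],[0.13,0.04,0.21,0.0287,-0.0079,-0.0693],[0.11,0.08,0.2,0.0287,-0.0079,-0.0694]]
[[-0.14,-0,0.39,0,0,0],[-0.15,0,0.39,0,0,0],[-0.14,-0,0.39,0,0,0]]
```

```bash

python3 -m inch '[[0.07,0.22,0.04,0.0332,-0.0032,-0.0669],[0.03,0.22,0.03,0.0331,-0.0031,-0.0669],[0.01,0.23,0.01,0.0332,-0.0032,-0.0669],[-0.03,0.23,0,0.0332,-0.0032,-0.0669],[-0.06,0.22,-0.02,0.0332,-0.0032,-0.0669]]' 0
python3 -m inch '[[0.11,-0.05,0.21,0.0287,-0.0079,-0.0693],[0.12,-0.01,0.22,0.0287,-0.0079,-0.0693],[0.12,0.01,0.21,0.0287,-0.0079,-0.0693],[0.13,0.04,0.21,0.0287,-0.0079,-0.0693],[0.11,0.08,0.2,0.0287,-0.0079,-0.0694]]'
python3 - <<'E'
from pl import *
from h import *
st(); path([cur(),grip(-24,20,.010,.028)],[3])
c=grab("side","s6"); crop(c,270,150,170,150,4,"s6.png")
# blade now
t=load("t5.npz")
p,q,uv=cloudm(t,.22,.32,-.38,-.29,.08,.1)
print(cv2.minAreaRect((p[q.max(1)<80][:,:2]*1000).astype(np.float32)))
E
```

```text
time: 7.12
ee_pos: [0.2354, -0.3692, 0.1365]
eef_rot: [0.959, 0.18, 0.213, -0.043]
ft_force: [0.6, -0.4, -0.1]
width: 0.0473
time: 7.75
ee_pos: [0.2682, -0.3462, 0.107]
eef_rot: [0.824, 0.538, 0.146, -0.097]
ft_force: [0.8, -0.5, -0.2]
width: 0.0437
t 7.75 p [ 0.2682 -0.3462  0.107 ] jaw -23.7 lean 20.2 yz -0.003 w 0.0437 F [ 0.8 -0.5 -0.2] q [ 1.51  0.25 -0.54  1.9  -0.18  1.23  0.65]
[[-0.15,-0,0.36,-0.0007,-0.0006,0.0008],[-0.14,-0,0.36,-0.0008,-0.0007,0.0007],[-0.15,-0.01,0.36,-0.0007,-0.0006,0.0008]]
((272.05950927734375, -339.5337829589844), (42.528533935546875, 13.41489028930664), 67.1973876953125)
```

View pics/s6.png

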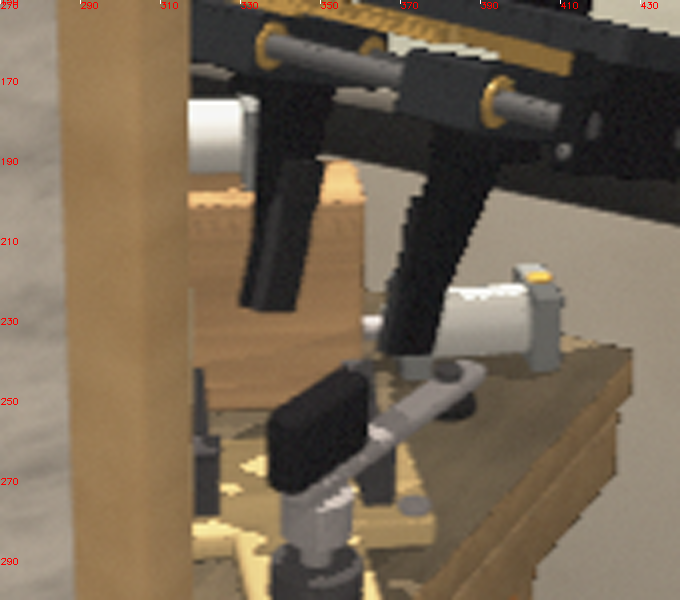

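```bash

python3 -m inch '[[-0.14,0,0.36,0,0,0.001],[-0.14,0,0.36,0,0,0.001],[-0.14,0,0.35,0,0,0.001]]'
python3 -m inch '[[0,0,0,0,0,0],[0,0,0,0,0,0],[0,0,0,0,0,0],[0,0,0,0,0,0],[0,0,0,0,0,0]]' -1 50
python3 -c "from pl import *;st()"
```

```text
time: 8.18
ee_pos: [0.266, -0.3474, 0.0605]
eef_rot: [0.828, 0.532, 0.146, -0.097]
ft_force: [1.0, 0.3, 0.0]
width: 0.0435
time: 8.8
ee_pos: [0.2673, -0.3481, 0.0624]
eef_rot: [0.827, 0.534, 0.146, -0.096]
ft_force: [1.6, -2.8, 0.5]
width: 0.0136
t 8.8 p [ 0.2673 -0.3481  0.0624] jaw -24.3 lean 20.1 yz -0.003 w 0.0136 F [ 1.6 -2.8  0.5] q [ 1.5   0.31 -0.53  1.94 -0.15  1.13  0.64]
```

```bash
sed -i 's/^post=.*/post=np.array([.2718,-.3390])/' pl.py; python3 - <<'E'
from pl import *
p,r=cur(); z=p[2]+.015
w=[(p,r),(p+[0,0,.015],r)]+[grip(j,l,.010,ZT-z) for j,l in((-31,20),(-38,19),(-45,18),(-52,17),(-58,16),(-64,15))]
pclr(w); path(w,[2]+[1]*6)
E
```

```text
Traceback (most recent call last):
NameError: name 'ZT' is not defined
```

```bash
sed -i 's/^post=.*/post=np.array([.2718,-.3390]); ZT=.0885/' pl.py; python3 - <<'E'
from pl import *
p,r=cur(); z=p[2]+.015
w=[(p,r),(p+[0,0,.015],r)]+[grip(j,l,.010,ZT-z) for j,l in((-31,20),(-38,19),(-45,18),(-52,17),(-58,16),(-64,15))]
pclr(w); path(w,[2]+[1]*6)
E
```

```text
clr mm [16.3 16.3 23.8 29.4 33.3 35.7 35.8]
[[0.06,-0,-0.18,0,0,0],[0.07,-0,-0.17,0,0,0],[0,-0.02,0,-0.0206,-0.0011,0.0516],[0,-0.03,0,-0.0195,-0.0083,0.055],[0,-0.03,0,-0.0185,-0.0083,0.0553]]
[[0,-0.03,0,-0.0175,-0.0083,0.0556],[0,-0.03,0,-0.0142,-0.0083,0.0479],[0,-0.03,0,-0.0134,-0.0083,0.0482]]
```

```bash

python3 -m inch '[[0.06,0,-0.18,0,0,0],[0.07,0,-0.17,0,0,0],[0,-0.02,0,-0.0206,-0.0011,0.0516],[0,-0.03,0,-0.0195,-0.0083,0.055],[0,-0.03,0,-0.0185,-0.0083,0.0553]]'
python3 -m inch '[[0,-0.03,0,-0.0175,-0.0083,0.0556],[0,-0.03,0,-0.0142,-0.0083,0.0479],[0,-0.03,0,-0.0134,-0.0083,0.0482],[0,0,0,0,0,0]]'
python3 - <<'E'
from pl import *
st()
p,r=cur()
path([(p,r),(p+[0,0,-.015],r)],[2])
E
```

```text
time: 9.43
ee_pos: [0.2644, -0.346, 0.0768]
eef_rot: [0.913, 0.376, 0.145, -0.06]
ft_force: [4.5, -3.0, -7.0]
width: 0.0138
time: 9.93
ee_pos: [0.262, -0.3436, 0.0772]
eef_rot: [0.966, 0.222, 0.127, -0.029]
ft_force: [1.9, -6.6, -7.5]
width: 0.0134
t 9.93 p [ 0.262  -0.3436  0.0772] jaw -64.1 lean 15.0 yz 0.001 w 0.0134 F [ 1.9 -6.6 -7.5] q [ 1.5   0.08 -0.49  2.12 -0.27  0.93  0.06]
[[-0.05,-0,0.18,0,0,0],[-0.05,-0,0.18,0,0,0]]
```

```bash

python3 -m inch '[[-0.05,0,0.18,0,0,0],[-0.05,0,0.18,0,0,0],[0,0,0,0,0,0]]'
python3 -m inch '[[0,0,0,0,0,0],[0,0,0,0,0,0],[0,0,-0.4,0,0,0],[0,0,-0.9,0,0,0]]' 0
python3 - <<'E'
from pl import *
from h import *
st()
c=grab("side","s7"); crop(c,270,150,170,150,4,"s7.png");c=grab('top','t7'); crop(c,230,150,200,150,4,'t7.png')
E
```

```text
time: 10.3
ee_pos: [0.262, -0.3439, 0.0623]
eef_rot: [0.966, 0.223, 0.127, -0.03]
ft_force: [0.4, -3.7, 0.4]
width: 0.0135
time: 10.8
ee_pos: [0.2494, -0.3472, 0.1115]
eef_rot: [0.966, 0.224, 0.127, -0.032]
ft_force: [-0.7, -1.0, -0.3]
width: 0.0412
t 10.8 p [ 0.2494 -0.3472  0.1115] jaw -63.9 lean 15.1 yz -0.006 w 0.0412 F [-0.7 -1.  -0.3] q [ 1.53  0.03 -0.47  2.09 -0.29  1.03  0.09]
```

View pics/s7.png

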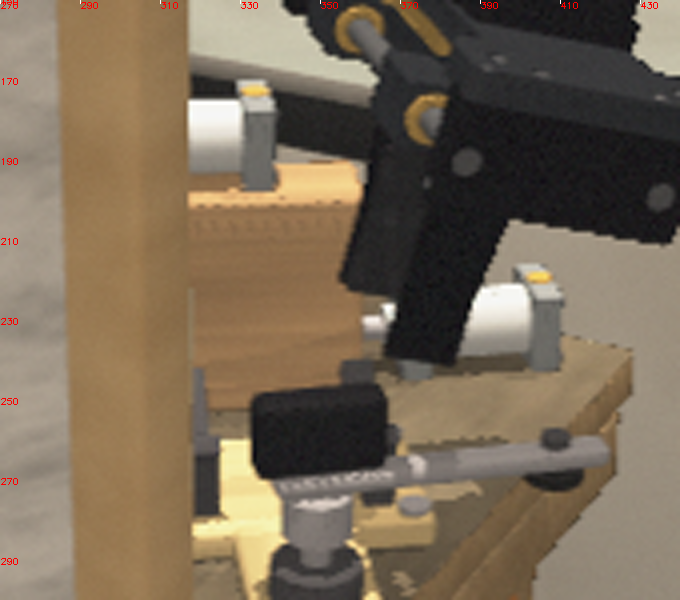

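View pics/t7.png

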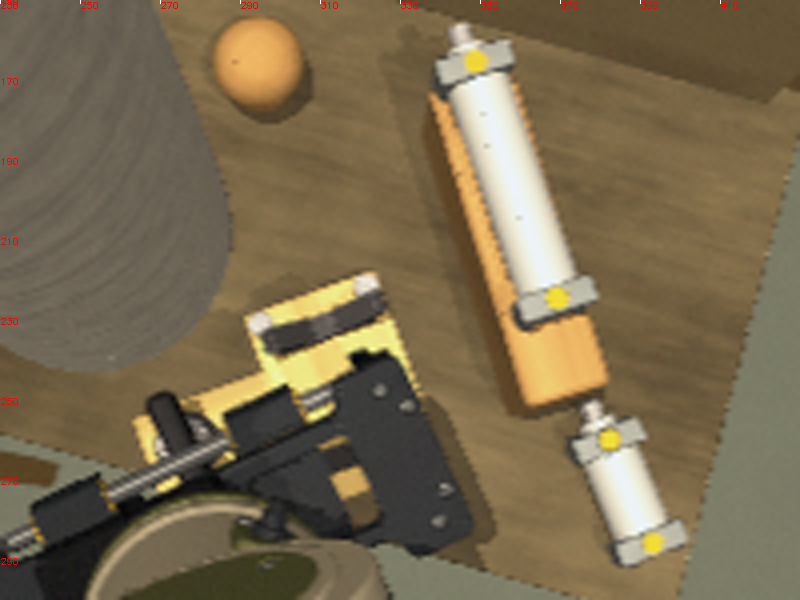

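```bash

python3 - <<'E'
from pl import *
from h import *
s=load("s7.npz");t=load("t7.npz")
def ray(c,u,v):
    d=R.from_quat(c["orientation"]).apply([(u-c["cx"])/c["fx"],(v-c["cy"])/c["fy"],1]); return c["position"],d/np.linalg.norm(d)
a,da=ray(s,333.75,172.75); b,db=ray(t,369.25,224.75)
A=np.stack([da,-db],1); l=np.linalg.lstsq(A,b-a,rcond=None)[0]
print("tri",a+da*l[0],b+db*l[1])
n=Pz(t,369.25,224.75,.1245); f=Pz(t,348.75,165.25,.1245); print(n,f,(n+f)/2,np.linalg.norm(f-n),np.degrees(np.arctan2(*(f-n)[1::-1])))
m=(n+f)/2
C=np.array([m[0],m[1],.0945])
r=tool(-71,0)
w=[cur(),(np.array([.27,-.40,.18]),tool(-67,8)),(C+[0,0,.075],r),(C,r)]
pclr(w); path(w,[3,4,3])
E
```

```text
tri [ 0.33156636 -0.50339577  0.12518155] [ 0.33083786 -0.50354179  0.12511251]
[ 0.33091015 -0.50361284  0.1245    ] [ 0.43337864 -0.46804272  0.1245    ] [ 0.3821444  -0.48582778  0.1245    ] 0.10846670287150105 19.143537482365623
clr mm [41.9  2.7 25.3]
[[0.11,0.45,-0.53,-0.0014,-0.0194,0.0082],[0.1,0.44,-0.54,-0.0013,-0.0194,0.0082],[0.08,0.45,-0.54,-0.0014,-0.0194,0.0083],[0.42,0.77,0.13,-0.0006,-0.0167,0.0083],[0.44,0.76,0.11,-0.0006,-0.0166,0.0083]]
[[0.46,0.75,0.09,-0.0005,-0.0167,0.0084],[0.47,0.74,0.09,-0.0006,-0.0166,0.0083],[0,0,0.62,0,0,0],[0,0,0.63,0,0,0],[0,0,0.62,0,0,0]]
```

```bash

python3 - <<'E'
from pl import *
C=np.array([.3822,-.4857,.0945]); r=tool(-71,0)
w=[cur(),(np.array([.28,-.46,.18]),tool(-68,6)),(C+[0,0,.075],r),(C,r)]
pclr(w); path(w,[4,4,3])
E
```

```text
clr mm [50.4 19.8 25.2]
[[-0.02,0.7,-0.43,-0.0013,-0.0187,0.0082],[-0.03,0.7,-0.42,-0.0013,-0.0187,0.0083],[-0.03,0.7,-0.42,-0.0013,-0.0187,0.0082],[-0.03,0.7,-0.42,-0.0013,-0.0187,0.0082],[0.52,0.39,0.12,-0.0003,-0.0125,0.0062]]
[[0.53,0.38,0.11,-0.0004,-0.0125,0.0063],[0.54,0.37,0.09,-0.0003,-0.0125,0.0062],[0.55,0.37,0.08,-0.0003,-0.0125,0.0063],[0,0,0.62,0,0,0],[0,0,0.63,0,0,0]]
[[0,0,0.62,0,0,0]]
```

```bash

python3 -m inch '[[-0.02,0.7,-0.43,-0.0013,-0.0187,0.0082],[-0.03,0.7,-0.42,-0.0013,-0.0187,0.0083],[-0.03,0.7,-0.42,-0.0013,-0.0187,0.0082],[-0.03,0.7,-0.42,-0.0013,-0.0187,0.0082],[0.52,0.39,0.12,-0.0003,-0.0125,0.0062]]' 0.6
python3 -m inch '[[0.53,0.38,0.11,-0.0004,-0.0125,0.0063],[0.54,0.37,0.09,-0.0003,-0.0125,0.0062],[0.55,0.37,0.08,-0.0003,-0.0125,0.0063],[0,0,0,0,0,0]]'
python3 - <<'E'
from pl import *
from h import *
st()
C=np.array([.3822,-.4857,.0945]); r=tool(-71,0)
path([cur(),(C,r)],[3])
c=grab("side","s8"); crop(c,230,100,200,150,4,"s8.png");c=grab('top','t8'); crop(c,260,130,200,150,4,'t8.png')
E
```

```text
time: 11.52
ee_pos: [0.3052, -0.467, 0.1748]
eef_rot: [0.982, 0.183, 0.038, -0.009]
ft_force: [-0.0, -0.0, 0.2]
width: 0.0692
time: 12.02
ee_pos: [0.3849, -0.4821, 0.1649]
eef_rot: [0.986, 0.167, -0.0, -0.003]
ft_force: [-0.5, 0.4, 0.1]
width: 0.0692
t 12.03 p [ 0.3849 -0.4821  0.1649] jaw -70.7 lean 0.4 yz -0.006 w 0.0692 F [-0.5  0.4  0.1] q [ 1.2   0.4  -0.48  1.53  0.19  1.26 -0.54]
[[-0.03,0.02,0.59,-0.001,-0.0002,0.0008],[-0.03,0.03,0.58,-0.001,-0.0001,0.0007],[-0.03,0.02,0.59,-0.0009,-0.0002,0.0008]]
```

View pics/t8.png

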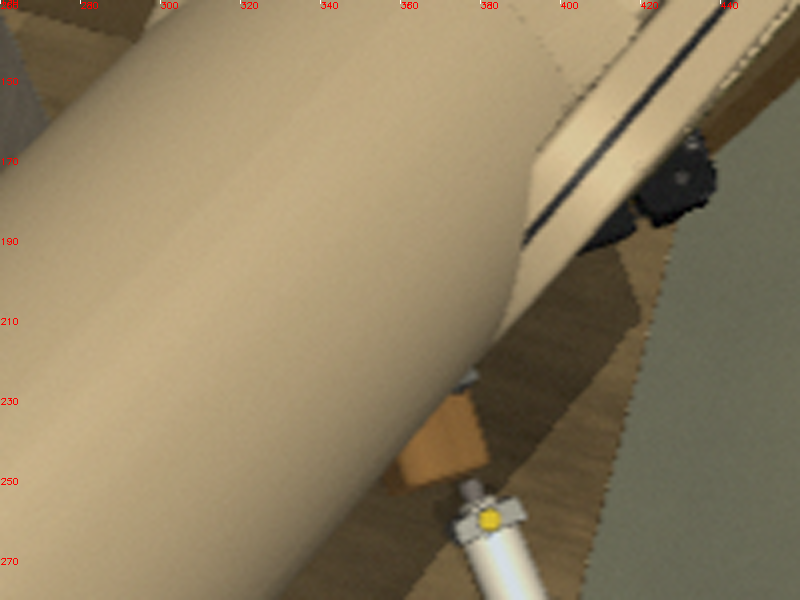

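```bash
python3 - <<'E'
from h import *
t=load("t8.npz");s=load("s8.npz")
cv2.imwrite("pics/t8f.png",np.hstack([cv2.resize(t["img"],(400,300)),cv2.resize(s["img"],(400,300))])[:,:,::-1])
E
```

```text
(no output)
```

View pics/t8f.png

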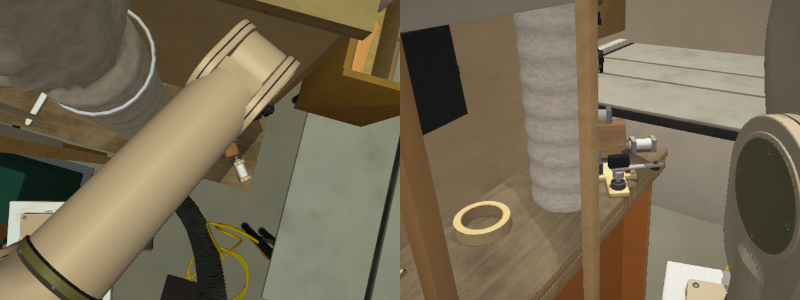

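```bash
python3 - <<'E'
from h import *
t=load("t8.npz");o=load("t5.npz")
diff=(abs(t["depth"]-o["depth"])>.02)&(t["depth"]>0)
p,q,uv=cloudm(t,.3,.7,-.65,-.3,.13,.8)
m=diff[uv[:,1],uv[:,0]]; p=p[m]
for x in np.arange(.36,.6,.02):
    k=abs(p[:,0]-x)<.01
    if k.sum(): print("%.2f"%x,k.sum(),"y",p[k,1].min().round(3),p[k,1].max().round(3),"z",p[k,2].min().round(3),p[k,2].max().round(3))
# cabinet top plane/edges near y -.45
p,q,uv=cloudm(o,.4,.8,-.65,-.3,.13,.9)
for y in(-.40,-.45,-.5,-.55):
    k=abs(p[:,1]-y)<.01; g=p[k]; 
    print(y,[(round(float(z),2),g[abs(g[:,2]-z)<.02,0].min().round(3) if (abs(g[:,2]-z)<.02).any() else None) for z in np.arange(.15,.75,.05)])
E
```

```text
0.36 3656 y -0.556 -0.332 z 0.243 0.726
0.38 3636 y -0.646 -0.336 z 0.239 0.7
0.40 2340 y -0.633 -0.335 z 0.274 0.618
0.42 1046 y -0.644 -0.445 z 0.423 0.571
0.44 235 y -0.645 -0.461 z 0.186 0.563
0.46 24 y -0.647 -0.464 z 0.339 0.563
0.48 13 y -0.52 -0.45 z 0.435 0.508
0.50 28 y -0.443 -0.378 z 0.292 0.501
0.52 22 y -0.374 -0.31 z 0.134 0.466
0.54 1 y -0.301 -0.301 z 0.434 0.434
-0.4 [(0.15, np.float64(0.501)), (0.2, np.float64(0.501)), (0.25, np.float64(0.5)), (0.3, np.float64(0.501)), (0.35, np.float64(0.5)), (0.4, np.float64(0.5)), (0.45, np.float64(0.5)), (0.5, np.float64(0.501)), (0.55, None), (0.6, None), (0.65, None), (0.7, None)]
-0.45 [(0.15, np.float64(0.488)), (0.2, np.float64(0.487)), (0.25, np.float64(0.487)), (0.3, np.float64(0.487)), (0.35, np.float64(0.487)), (0.4, np.float64(0.487)), (0.45, np.float64(0.487)), (0.5, np.float64(0.487)), (0.55, np.float64(0.468)), (0.6, None), (0.65, None), (0.7, None)]
-0.5 [(0.15, np.float64(0.474)), (0.2, np.float64(0.474)), (0.25, np.float64(0.474)), (0.3, np.float64(0.474)), (0.35, np.float64(0.473)), (0.4, np.float64(0.474)), (0.45, np.float64(0.473)), (0.5, np.float64(0.473)), (0.55, np.float64(0.454)), (0.6, None), (0.65, None), (0.7, None)]
-0.55 [(0.15, np.float64(0.46)), (0.2, np.float64(0.46)), (0.25, np.float64(0.461)), (0.3, np.float64(0.46)), (0.35, np.float64(0.46)), (0.4, np.float64(0.46)), (0.45, np.float64(0.46)), (0.5, np.float64(0.46)), (0.55, np.float64(0.442)), (0.6, None), (0.65, None), (0.7, None)]
```

```bash

python3 -m inch '[[-0.03,0.02,0.59,-0.001,0,0.0008],[-0.03,0.03,0.58,-0.001,0,0.0007],[-0.03,0.02,0.58,-0.0009,0,0.0008],[0,0,0,0,0,0]]'
python3 -c "from pl import *;st()"
```

```text
time: 12.62
ee_pos: [0.3777, -0.4872, 0.0948]
eef_rot: [0.987, 0.162, -0.001, -0.0]
ft_force: [0.2, 0.1, 0.9]
width: 0.0698
t 12.62 p [ 0.3777 -0.4872  0.0948] jaw -71.3 lean 0.1 yz -0.001 w 0.0698 F [0.2 0.1 0.9] q [ 1.2   0.45 -0.46  1.61  0.22  1.13 -0.56]
```

```bash

python3 -m inch '[[0.11,0,0,0,0,0],[0,0,0,0,0,0]]'
python3 -m inch '[[0,0,0,0,0,0],[0,0,0,0,0,0],[0,0,0,0,0,0],[0,0,0,0,0,0],[0,0,0,0,0,0]]' -1 35
python3 -c "
from pl import *;st()
from h import *
c=grab('side','s9'); crop(c,230,100,200,150,4,'s9.png')"
```

```text
time: 12.88
ee_pos: [0.385, -0.4865, 0.0978]
eef_rot: [0.987, 0.163, 0.001, 0.002]
ft_force: [-0.0, 0.1, -0.4]
width: 0.0693
time: 13.5
ee_pos: [0.3841, -0.4862, 0.0965]
eef_rot: [0.987, 0.163, 0.0, 0.001]
ft_force: [-0.2, -1.0, 0.4]
width: 0.0273
t 13.5 p [ 0.3841 -0.4862  0.0965] jaw -71.2 lean 0.1 yz 0.002 w 0.0273 F [-0.2 -1.   0.4] q [ 1.19  0.46 -0.47  1.6   0.22  1.13 -0.57]
```

View pics/s9.png

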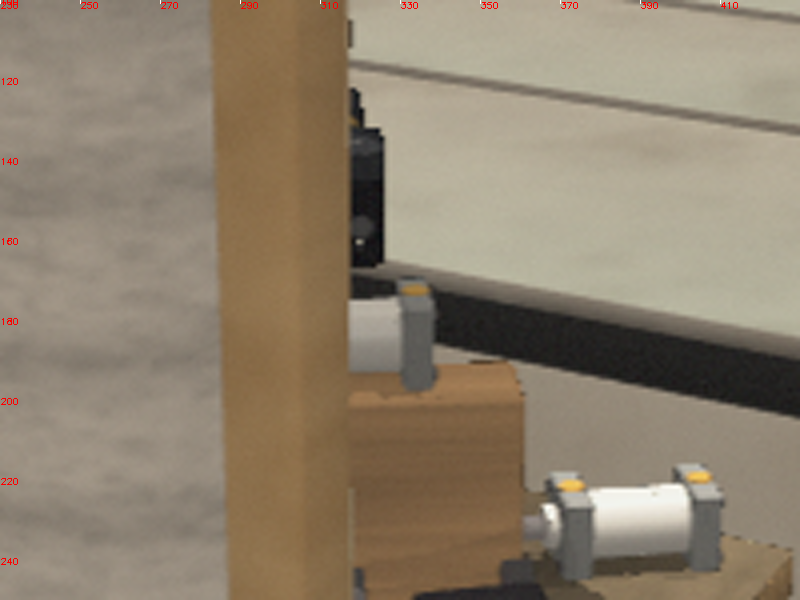

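```bash

python3 - <<'E'
from pl import *
p,r=cur()
x=np.array([np.cos(np.radians(20.7)),np.sin(np.radians(20.7))])
q=np.array([.300,-.4142])+x*.0086
T=np.array([*q,.029]); rt=tool(-69.3,0); print(T)
w=[(p,r),(p+[0,0,.03],r),(np.array([.34,-.452,.16]),tool(-70.2,0)),(T+[0,0,.06],rt)]
pclr(w); path(w,[3,4,4])
E
```

```text
[ 0.30804482 -0.41116012  0.029     ]
clr mm [25.8 -2.1 -7.7]
[[0,0,-0.25,0,0,0],[0,0,-0.25,0,0,0],[0,0,-0.25,0,0,0],[-0.19,-0.29,-0.21,0.0003,-0,-0.0022],[-0.19,-0.29,-0.21,0.0002,-0,-0.0021]]
[[-0.19,-0.29,-0.21,0.0003,-0,-0.0022],[-0.19,-0.3,-0.21,0.0003,-0,-0.0021],[-0.1,-0.31,0.44,0,0,-0.0019],[-0.1,-0.31,0.45,0,0,-0.0019],[-0.1,-0.3,0.44,0,0,-0.0018]]
[[-0.1,-0.31,0.44,0,0,-0.0019]]
```

```bash

python3 - <<'E'
from pl import *
u=lambda a:np.array([np.cos(np.radians(a)),np.sin(np.radians(a)),0])
for L in(10,12,15):
  for s in(5,7):
    r=tool(-69.3,L); K=np.array([.300,-.4142,.040])+u(20.7)*(s-4)*.001
    T=K+r.apply([0,0,.0115]); print(L,s,T,clr(T,r)*1e3)
E
```

```text
10 5 [ 0.30280348 -0.41314065  0.02867471] 15.9722363184394
10 7 [ 0.30467437 -0.4124337   0.02867471] 13.975496196278803
12 5 [ 0.30317208 -0.41300137  0.0287513 ] 18.222912442825617
12 7 [ 0.30504296 -0.41229442  0.0287513 ] 16.226004213219653
15 5 [ 0.30371972 -0.41279444  0.02889185] 21.65431525836546
15 7 [ 0.30559061 -0.41208749  0.02889185] 19.657174707051652
```

```bash

python3 - <<'E'
from pl import *
u=lambda a:np.array([np.cos(np.radians(a)),np.sin(np.radians(a)),0])
r=tool(-70.9,12); K=np.array([.3822,-.4857,.1075])-u(19.1)*.004
T=K+r.apply([0,0,.0115]); print(T)
path([cur(),(T,r)],[2])
E
```

```text
[ 0.38067956 -0.4862265   0.0962513 ]
[[-0.04,-0.01,0,0.0007,0.05,-0.0013],[-0.04,-0.02,0,0.0007,0.05,-0.0014]]
```

```bash

python3 -m inch '[[0,0,0,0,0,0],[0,0,0,0,0,0],[-0.04,-0.01,0,0.0007,0.05,-0.0013],[-0.04,-0.02,0,0.0007,0.05,-0.0014],[0,0,0,0,0,0]]' 0.2
python3 -c "from pl import *;st()"
python3 -m inch '[[0,0,0,0,0,0],[0,0,0,0,0,0],[0,0,0,0,0,0],[0,0,0,0,0,0]]' -1 35
python3 -c "from pl import *;st()"
```

```text
time: 14.18
ee_pos: [0.3779, -0.4878, 0.0958]
eef_rot: [0.981, 0.163, 0.102, -0.017]
ft_force: [-0.4, -0.1, -1.0]
width: 0.0517
t 14.18 p [ 0.3779 -0.4878  0.0958] jaw -71.2 lean 11.9 yz -0.000 w 0.0517 F [-0.4 -0.1 -1. ] q [ 1.37  0.43 -0.53  1.67  0.02  1.02 -0.36]
time: 14.68
ee_pos: [0.3815, -0.4858, 0.0965]
eef_rot: [0.981, 0.166, 0.103, -0.017]
ft_force: [2.0, 0.2, 0.6]
width: 0.0275
t 14.68 p [ 0.3815 -0.4858  0.0965] jaw -70.8 lean 12.0 yz 0.000 w 0.0275 F [2.  0.2 0.6] q [ 1.37  0.43 -0.53  1.67  0.02  1.02 -0.36]
```

```bash

python3 - <<'E'
from pl import *
u=lambda a:np.array([np.cos(np.radians(a)),np.sin(np.radians(a)),0])
p,r=cur()
rt=tool(-69.2,12); K=np.array([.300,-.4142,.040])+u(20.7)*.0037
T=K+rt.apply([0,0,.0113]); print(T)
w=[(p,r),(p+[0,0,.035],r),(np.array([.33,-.455,.15]),tool(-70,12)),(T+[0,0,.05],rt)]
pclr(w); path(w,[3,4,4])
E
```

```text
[ 0.30565742 -0.41205785  0.02894693]
clr mm [29.4 17.4 13.3]
[[0.06,0,-0.29,0,0,0],[0.06,0,-0.28,0,0,0],[0.06,0,-0.29,0,0,0],[-0.21,-0.29,-0.16,0.0004,-0,-0.0017],[-0.21,-0.29,-0.17,0.0004,-0.0001,-0.0017]]
[[-0.21,-0.28,-0.16,0.0004,-0,-0.0017],[-0.21,-0.29,-0.16,0.0004,-0,-0.0017],[-0.14,-0.3,0.42,0.0003,-0,-0.0016],[-0.14,-0.31,0.43,0.0004,0,-0.0017],[-0.14,-0.3,0.42,0.0003,0,-0.0016]]
[[-0.14,-0.31,0.43,0.0004,0,-0.0016]]
```

```bash

python3 -m inch '[[0.06,0,-0.29,0,0,0],[0.06,0,-0.28,0,0,0],[0.06,0,-0.29,0,0,0],[-0.21,-0.29,-0.16,0.0004,0,-0.0017],[-0.21,-0.29,-0.17,0.0004,0,-0.0017]]'
python3 -m inch '[[-0.21,-0.28,-0.16,0.0004,0,-0.0017],[-0.21,-0.29,-0.16,0.0004,0,-0.0017],[-0.14,-0.3,0.42,0.0003,0,-0.0016],[-0.14,-0.31,0.43,0.0004,0,-0.0017],[-0.14,-0.3,0.42,0.0003,0,-0.0016]]'
python3 -m inch '[[-0.14,-0.31,0.43,0.0004,0,-0.0016],[0,0,0,0,0,0],[0,0,0,0,0,0]]'
python3 - <<'E'
from pl import *
from h import *
st()
c=grab("side","s10"); crop(c,270,130,170,150,4,"s10.png");c=grab('top','t10'); crop(c,230,150,200,150,4,'t10.png')
E
```

```text
time: 15.3
ee_pos: [0.3536, -0.4699, 0.1409]
eef_rot: [0.98, 0.169, 0.103, -0.018]
ft_force: [-1.1, 0.6, -1.8]
width: 0.0272
time: 15.92
ee_pos: [0.3103, -0.4228, 0.0964]
eef_rot: [0.979, 0.177, 0.103, -0.019]
ft_force: [1.0, -0.9, -2.8]
width: 0.0273
time: 16.3
ee_pos: [0.3053, -0.4132, 0.0797]
eef_rot: [0.978, 0.179, 0.103, -0.018]
ft_force: [1.4, 0.8, -1.9]
width: 0.0272
t 16.3 p [ 0.3053 -0.4132  0.0797] jaw -69.3 lean 12.0 yz 0.001 w 0.0272 F [ 1.4  0.8 -1.9] q [ 1.5   0.25 -0.56  1.94 -0.09  0.94 -0.21]
```

View pics/s10.png

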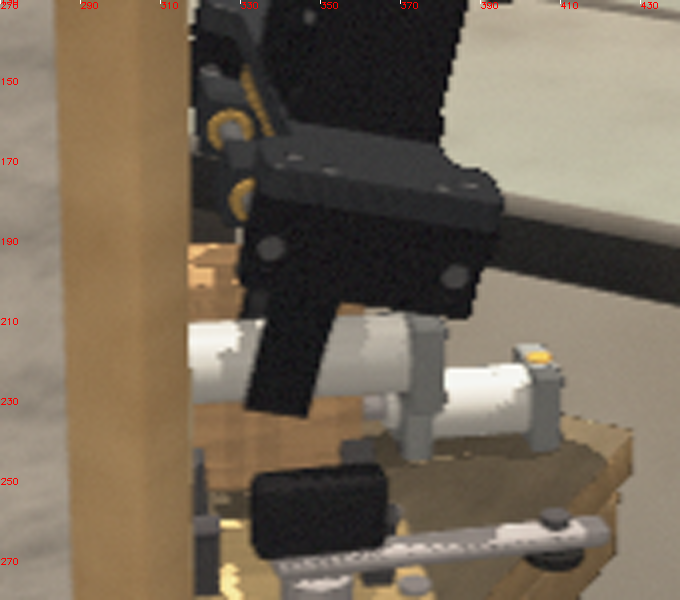

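View pics/t10.png

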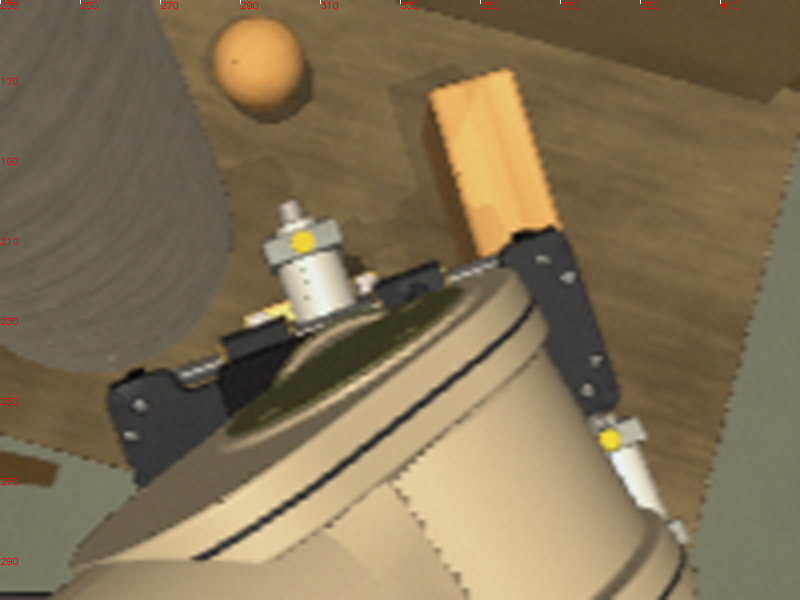

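```bash

python3 - <<'E'
from pl import *
from h import *
t=load("t10.npz")
d=Pz(t,305.75,210.25,.1075)[:2]-np.array([.300,-.4142]); a=np.radians(20.7)
print("cap dot in cradle mm",d@[np.cos(a),np.sin(a)]*1e3,d@[-np.sin(a),np.cos(a)]*1e3, P(t,305,210))
T=np.array([.30566,-.41206,.0295])
path([cur(),(T,tool(-69.2,12))],[5])
E
```

```text
cap dot in cradle mm 59.836740919736776 -2.114334054438304 [ 0.35730986 -0.39369352  0.106356  ]
[[-0.05,-0.01,0.25,0.0002,-0,-0.0001],[-0.05,-0,0.24,0.0001,-0.0001,-0.0001],[-0.05,-0.01,0.25,0.0002,-0,-0.0001],[-0.05,-0,0.25,0.0002,-0.0001,-0.0001],[-0.05,-0.01,0.24,0.0001,0,-0.0001]]
```

```bash

python3 -m inch '[[-0.05,-0.01,0.25,0,0,0],[-0.05,0,0.24,0,0,0],[-0.05,-0.01,0.25,0,0,0],[-0.05,0,0.23,0,0,0],[0,0,0,0,0,0]]'
python3 -c "from pl import *;st()"
python3 -m inch '[[-0.02,0,0.1,0,0,0],[-0.02,0,0.08,0,0,0],[0,0,0,0,0,0]]'
python3 -c "from pl import *;st()"
```

```text
time: 17.02
ee_pos: [0.3048, -0.411, 0.0382]
eef_rot: [0.978, 0.179, 0.103, -0.02]
ft_force: [-0.7, -0.4, -2.4]
width: 0.0272
t 17.02 p [ 0.3048 -0.411   0.0382] jaw -69.3 lean 12.0 yz -0.002 w 0.0272 F [-0.7 -0.4 -2.4] q [ 1.48  0.31 -0.55  1.97 -0.05  0.85 -0.22]
time: 17.4
ee_pos: [0.3049, -0.4116, 0.0316]
eef_rot: [0.978, 0.179, 0.103, -0.019]
ft_force: [-0.4, -0.9, -2.9]
width: 0.0273
t 17.4 p [ 0.3049 -0.4116  0.0316] jaw -69.3 lean 12.0 yz -0.000 w 0.0273 F [-0.4 -0.9 -2.9] q [ 1.48  0.32 -0.55  1.97 -0.05  0.84 -0.22]
```

```bash

python3 -m inch '[[-0.01,0,0.06,0,0,0],[0,0,0,0,0,0]]'
python3 -c "from pl import *;st()"
python3 -m inch '[[0,0,0.03,0,0,0],[0,0,0,0,0,0]]'
python3 -c "from pl import *;st()"
```

```text
time: 17.65
ee_pos: [0.3052, -0.4121, 0.0296]
eef_rot: [0.978, 0.179, 0.103, -0.018]
ft_force: [1.1, -1.9, -0.7]
width: 0.0274
t 17.65 p [ 0.3052 -0.4121  0.0296] jaw -69.3 lean 12.0 yz 0.001 w 0.0274 F [ 1.1 -1.9 -0.7] q [ 1.47  0.33 -0.55  1.97 -0.05  0.83 -0.23]
time: 17.9
ee_pos: [0.3053, -0.4123, 0.0292]
eef_rot: [0.978, 0.179, 0.103, -0.018]
ft_force: [-3.1, 1.3, 11.9]
width: 0.0268
t 17.9 p [ 0.3053 -0.4123  0.0292] jaw -69.3 lean 12.0 yz 0.001 w 0.0268 F [-3.1  1.3 11.9] q [ 1.47  0.33 -0.55  1.97 -0.04  0.83 -0.23]
```

```bash

python3 -m inch '[[0,0,0,0,0,0],[0,0,0,0,0,0],[0,0,-0.5,0,0,0],[0,0,-0.9,0,0,0],[0,0,-0.9,0,0,0]]' 0.2
python3 - <<'E'
from pl import *
u=lambda a:np.array([np.cos(np.radians(a)),np.sin(np.radians(a)),0])
st()
# retreat to above blade region, perp grip pose at bar -154: jaw -64 lean 15
w=[cur(),grip(-64,15,.010,.028,.06)]
pclr(w); path(w,[4])
from h import *
c=grab("side","s11"); crop(c,270,130,170,150,4,"s11.png");c=grab('top','t11'); crop(c,230,150,200,150,4,'t11.png')
E
```

```text
time: 18.52
ee_pos: [0.2871, -0.4178, 0.1188]
eef_rot: [0.978, 0.179, 0.103, -0.02]
ft_force: [0.7, -0.4, -0.9]
width: 0.052
t 18.52 p [ 0.2871 -0.4178  0.1188] jaw -69.2 lean 12.0 yz -0.001 w 0.0520 F [ 0.7 -0.4 -0.9] q [ 1.54  0.19 -0.56  1.91 -0.12  1.03 -0.16]
clr mm [35.]
[[0.02,-0.49,-0.01,0.0024,0.0062,-0.0107],[0.04,-0.49,0,0.0024,0.0062,-0.0106],[0.05,-0.48,0,0.0024,0.0062,-0.0107],[0.05,-0.49,0.01,0.0024,0.0062,-0.0106]]
```

View pics/s11.png

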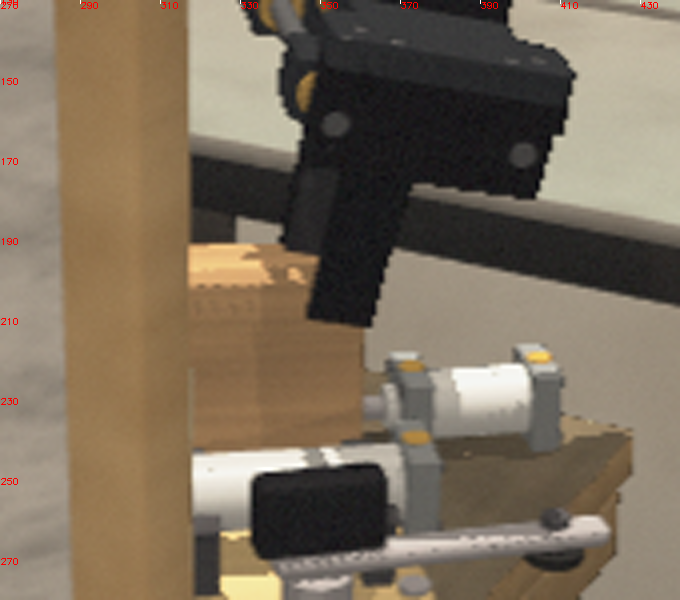

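View pics/t11.png

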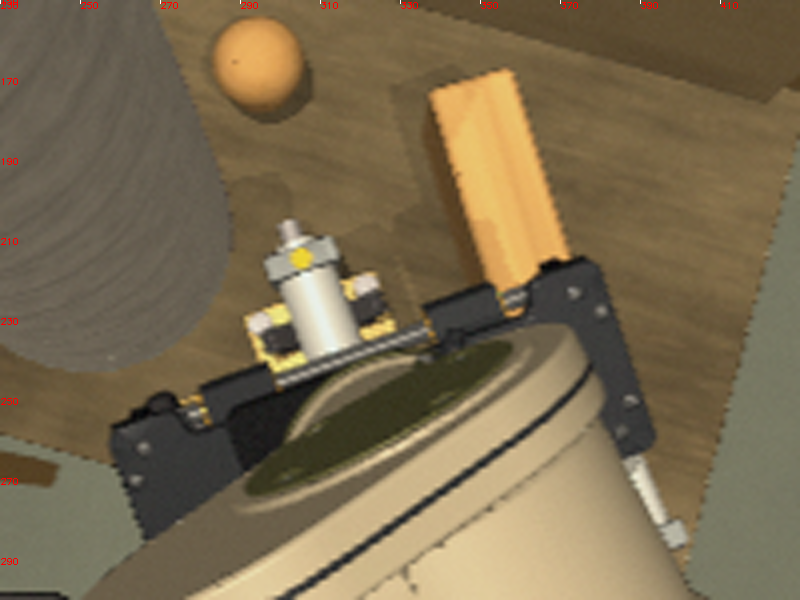

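```bash

python3 -m inch '[[0.02,-0.49,-0.01,0.0024,0.0062,-0.0107],[0.04,-0.49,0,0.0024,0.0062,-0.0106],[0.05,-0.48,0,0.0024,0.0062,-0.0107],[0.05,-0.49,0.01,0.0024,0.0062,-0.0106],[0,0,0,0,0,0]]'
python3 - <<'E'
from pl import *
st()
from h import *
c=grab('top','t12'); crop(c,230,170,200,150,4,'t12.png')
path([cur(),grip(-64,15,.010,.027,0)],[3])
E
```

```text
time: 19.25
ee_pos: [0.2624, -0.343, 0.1189]
eef_rot: [0.966, 0.223, 0.127, -0.029]
ft_force: [0.3, -0.6, 0.3]
width: 0.0524
t 19.25 p [ 0.2624 -0.343   0.1189] jaw -64.0 lean 14.9 yz -0.000 w 0.0524 F [ 0.3 -0.6  0.3] q [ 1.61  0.03 -0.59  2.08 -0.29  1.04  0.05]
[[-0.12,-0,0.46,0.0002,0.0002,-0.0001],[-0.12,-0.01,0.47,0.0001,0.0001,-0.0002],[-0.13,-0,0.46,0.0002,0.0002,-0.0001]]
```

View pics/t12.png

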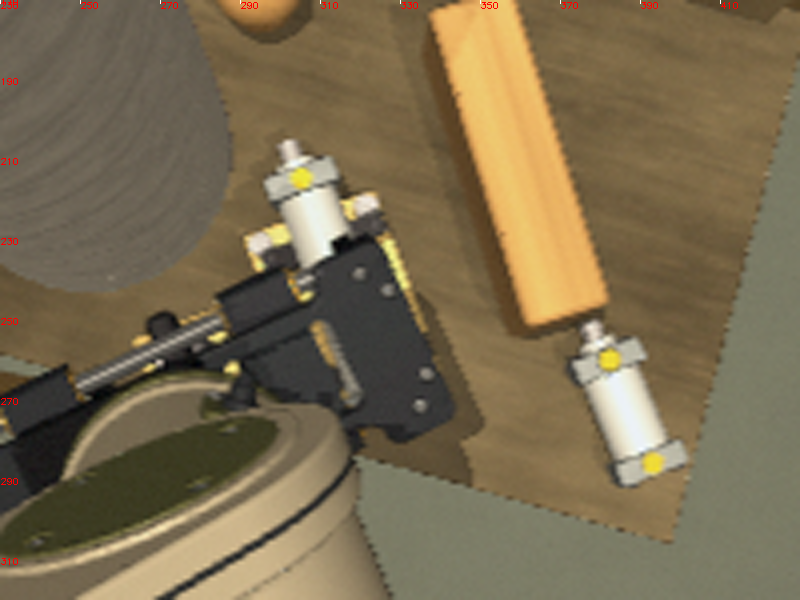

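```bash

python3 -m inch '[[-0.12,0,0.46,0,0,0],[-0.12,-0.01,0.47,0,0,0],[-0.13,0,0.46,0,0,0]]'
python3 -m inch '[[0,0,0,0,0,0],[0,0,0,0,0,0],[0,0,0,0,0,0],[0,0,0,0,0,0],[0,0,0,0,0,0]]' -1 50
python3 - <<'E'
from pl import *
st()
p,r=cur(); z=p[2]+.012
w=[(p,r),(p+[0,0,.012],r)]+[grip(j,l,.010,ZT-z) for j,l in((-57,16),(-50,17),(-43,18),(-36,19),(-30,20),(-25.5,20))]
pclr(w); path(w,[2]+[1]*6)
E
```

```text
time: 19.68
ee_pos: [0.2634, -0.3442, 0.0613]
eef_rot: [0.966, 0.223, 0.127, -0.029]
ft_force: [0.1, -0.1, 0.6]
width: 0.0525
time: 20.3
ee_pos: [0.2629, -0.3437, 0.0624]
eef_rot: [0.966, 0.223, 0.127, -0.029]
ft_force: [-0.7, -0.1, 3.7]
width: 0.0135
t 20.3 p [ 0.2629 -0.3437  0.0624] jaw -64.0 lean 15.0 yz 0.001 w 0.0135 F [-0.7 -0.1  3.7] q [ 1.6   0.12 -0.59  2.13 -0.25  0.9   0.04]
clr mm [35.8 35.8 34.9 32.  27.5 22.7 17.5]
[[0.04,0,-0.14,0,0,0],[0.04,0,-0.15,0,0,0],[0,0.02,0,0.0162,0.0086,-0.0563],[0,0.03,0,0.0166,0.0083,-0.0559],[0,0.03,0,0.0175,0.0083,-0.0556]]
[[0,0.03,0,0.0185,0.0083,-0.0553],[0,0.03,0,0.0167,0.0083,-0.0471],[0,0.02,0,0.0128,-0,-0.0352]]
```

```bash

python3 -m inch '[[0.04,0,-0.14,0,0,0],[0.04,0,-0.15,0,0,0],[0,0.02,0,0.0162,0.0086,-0.0563],[0,0.03,0,0.0166,0.0083,-0.0559],[0,0.03,0,0.0175,0.0083,-0.0556]]'
python3 -m inch '[[0,0.03,0,0.0185,0.0083,-0.0553],[0,0.03,0,0.0167,0.0083,-0.0471],[0,0.01,0,0.0085,0,-0.0235],[0,0,0,0,0,0]]'
python3 - <<'E'
from pl import *
st()
from h import *
c=grab("side","s13"); crop(c,270,160,170,150,4,"s13.png");c=grab('top','t13'); crop(c,230,170,200,150,4,'t13.png')
p,r=cur()
path([(p,r),(p+[0,0,.063-p[2]],r)],[2])
E
```

```text
time: 20.92
ee_pos: [0.2649, -0.3462, 0.0744]
eef_rot: [0.905, 0.396, 0.144, -0.063]
ft_force: [4.7, 0.9, -8.1]
width: 0.0133
time: 21.42
ee_pos: [0.2672, -0.3473, 0.074]
eef_rot: [0.84, 0.515, 0.148, -0.091]
ft_force: [2.3, 2.5, -7.3]
width: 0.0135
t 21.43 p [ 0.2672 -0.3473  0.074 ] jaw -27.0 lean 20.0 yz -0.000 w 0.0135 F [ 2.3  2.5 -7.3] q [ 1.6   0.3  -0.63  1.94 -0.14  1.14  0.58]
[[-0.05,0,0.13,0,0,0],[-0.05,0,0.13,0,0,0]]
```

View pics/s13.png

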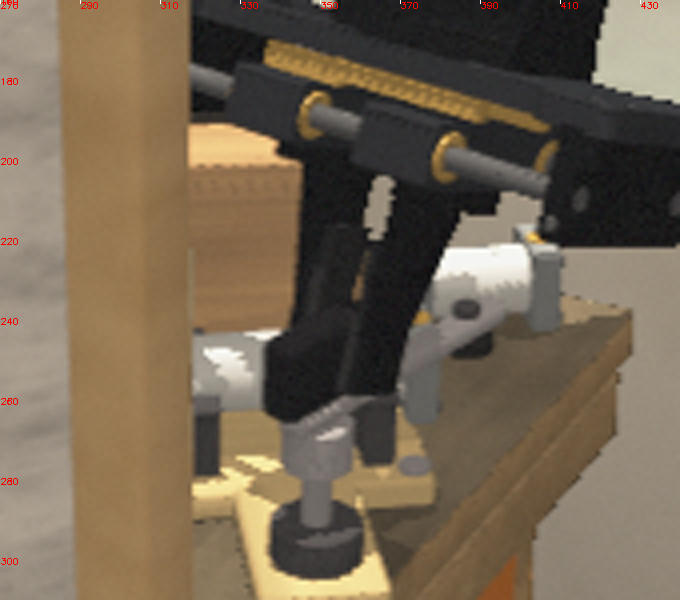

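View pics/t13.png

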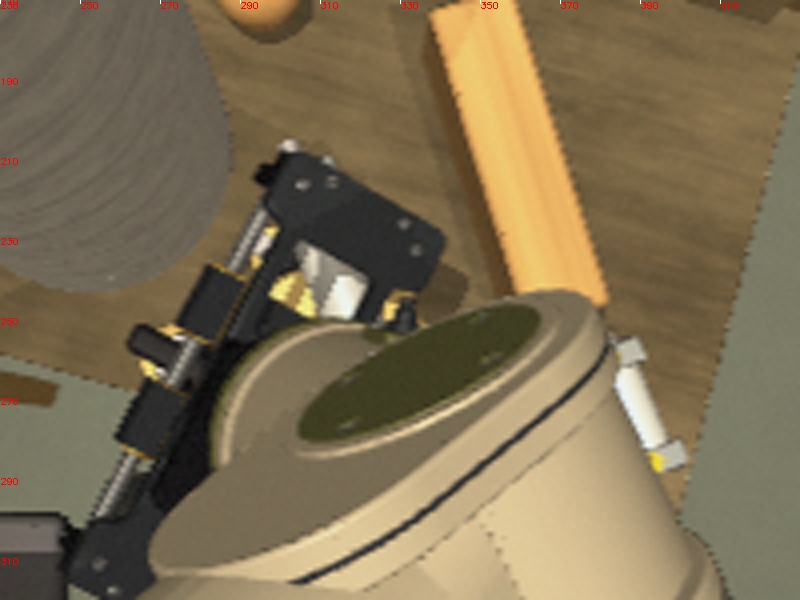

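```bash

python3 -m inch '[[-0.04,0,0.11,0,0,0],[0,0,0,0,0,0]]'
python3 -c "from pl import *;st()"
python3 -m inch '[[-0.04,0,0.1,0,0,0],[-0.02,0,0.06,0,0,0],[0,0,0,0,0,0]]'
python3 - <<'E'
from pl import *
st()
from h import *
c=grab("side","s14"); crop(c,330,200,120,100,6,"s14.png")
E
```

```text
time: 21.78
ee_pos: [0.2671, -0.3474, 0.0694]
eef_rot: [0.84, 0.514, 0.148, -0.091]
ft_force: [3.9, 3.0, -6.7]
width: 0.0132
t 21.77 p [ 0.2671 -0.3474  0.0694] jaw -27.1 lean 20.0 yz -0.000 w 0.0132 F [ 3.9  3.  -6.7] q [ 1.6   0.31 -0.63  1.94 -0.14  1.13  0.58]
time: 22.15
ee_pos: [0.2672, -0.3475, 0.063]
eef_rot: [0.84, 0.514, 0.148, -0.091]
ft_force: [3.4, 4.7, -4.1]
width: 0.0136
t 22.15 p [ 0.2672 -0.3475  0.063 ] jaw -27.1 lean 20.0 yz -0.000 w 0.0136 F [ 3.4  4.7 -4.1] q [ 1.6   0.32 -0.62  1.95 -0.13  1.11  0.58]
```

View pics/s14.png

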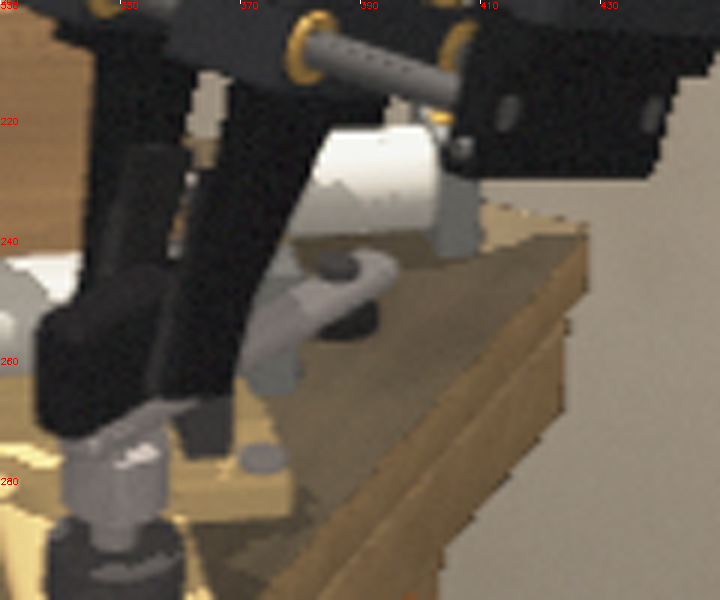

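```bash

python3 -m inch '[[0,0,0,0,0,0],[0,0,0,0,0,0],[0,0,-0.4,0,0,0],[0,0,-0.9,0,0,0]]' 0
python3 - <<'E'
from pl import *
st()
m=(np.array([.235,-.37,.14]),tool(-69,25))
a=grip(-117,25,.008,.016,.045)
w=[cur(),m,a]; pclr(w); path(w,[5,6])
E
```

```text
time: 22.7
ee_pos: [0.2584, -0.3635, 0.1123]
eef_rot: [0.84, 0.514, 0.148, -0.092]
ft_force: [0.7, -1.4, 0.2]
width: 0.0413
t 22.7 p [ 0.2584 -0.3635  0.1123] jaw -27.0 lean 20.1 yz -0.001 w 0.0413 F [ 0.7 -1.4  0.2] q [ 1.63  0.27 -0.62  1.88 -0.15  1.23  0.6 ]
clr mm [37.4  3.4]
[[-0.03,-0.09,-0.16,-0.0269,0.0079,0.0646],[-0.04,-0.08,-0.16,-0.027,0.0079,0.0647],[-0.04,-0.06,-0.17,-0.0269,0.0079,0.0646],[-0.05,-0.04,-0.17,-0.027,0.0079,0.0646],[-0.05,-0.03,-0.18,-0.0269,0.0078,0.0647]]
[[0.11,-0.09,0.16,-0.0282,-0,0.0604],[0.1,-0.11,0.15,-0.0281,-0,0.0604],[0.08,-0.14,0.14,-0.0282,-0,0.0605],[0.07,-0.15,0.13,-0.0282,0,0.0604],[0.05,-0.16,0.13,-0.0282,0,0.0604]]
[[0.02,-0.18,0.11,-0.0281,0,0.0604]]
```

```bash

python3 -m inch '[[-0.03,-0.09,-0.16,-0.0269,0.0079,0.0646],[-0.04,-0.08,-0.16,-0.027,0.0079,0.0647],[-0.04,-0.06,-0.17,-0.0269,0.0079,0.0646],[-0.05,-0.04,-0.17,-0.027,0.0079,0.0646],[-0.05,-0.03,-0.18,-0.0269,0.0078,0.0647]]' 1
python3 - <<'E'
from pl import *
st()
m=(np.array([.225,-.325,.135]),tool(-117,25))
w=[cur(),m]; pclr(w); path(w,[6])
E
```

```text
time: 23.32
ee_pos: [0.2351, -0.3712, 0.1407]
eef_rot: [0.96, 0.175, 0.213, -0.037]
ft_force: [-0.2, 0.6, 1.0]
width: 0.0837
t 23.32 p [ 0.2351 -0.3712  0.1407] jaw -69.3 lean 25.0 yz 0.003 w 0.0837 F [-0.2  0.6  1. ] q [ 1.77  0.05 -0.54  2.06 -0.47  1.1   0.26]
clr mm [43.3]
[[0.02,-0.19,0.03,-0.0278,-0.0001,0.0601],[-0.01,-0.2,0.02,-0.0278,-0.0001,0.0601],[-0.04,-0.2,0.02,-0.0278,-0.0002,0.0601],[-0.05,-0.19,-0.01,-0.0278,-0.0001,0.0601],[-0.08,-0.18,-0.01,-0.0278,-0.0001,0.0601]]
[[-0.11,-0.16,-0.02,-0.0278,-0.0001,0.0601]]
```

```bash

python3 -m inch '[[0.02,-0.19,0.03,-0.0278,0,0.0601],[-0.01,-0.2,0.02,-0.0278,0,0.0601],[-0.04,-0.2,0.02,-0.0278,0,0.0601],[-0.05,-0.19,-0.01,-0.0278,0,0.0601],[-0.08,-0.18,-0.01,-0.0278,0,0.0601]]'
python3 -m inch '[[-0.11,-0.16,-0.02,-0.0278,0,0.0601],[0,0,0,0,0,0]]'
python3 - <<'E'
from pl import *
st()
from h import *
c=grab("side","s15"); crop(c,270,160,170,150,4,"s15.png");c=grab('top','t15'); crop(c,240,170,150,120,5,'t15.png')
t=c
p,q,uv=cloudm(t,.22,.32,-.38,-.29,.08,.1)
print(cv2.minAreaRect((p[q.max(1)<80][:,:2]*1000).astype(np.float32)))
E
```

```text
time: 23.95
ee_pos: [0.227, -0.3321, 0.136]
eef_rot: [0.963, -0.161, 0.214, 0.036]
ft_force: [0.8, -0.2, 0.6]
width: 0.0874
time: 24.2
ee_pos: [0.2249, -0.3243, 0.1346]
eef_rot: [0.95, -0.224, 0.21, 0.051]
ft_force: [0.1, -1.0, -0.4]
width: 0.0869
t 24.2 p [ 0.2249 -0.3243  0.1346] jaw -116.6 lean 25.0 yz 0.002 w 0.0869 F [ 0.1 -1.  -0.4] q [ 1.82 -0.41 -0.62  2.39 -0.71  0.87 -0.42]
((271.68878173828125, -339.53240966796875), (42.542396545410156, 13.473398208618164), 62.183048248291016)
```

View pics/s15.png

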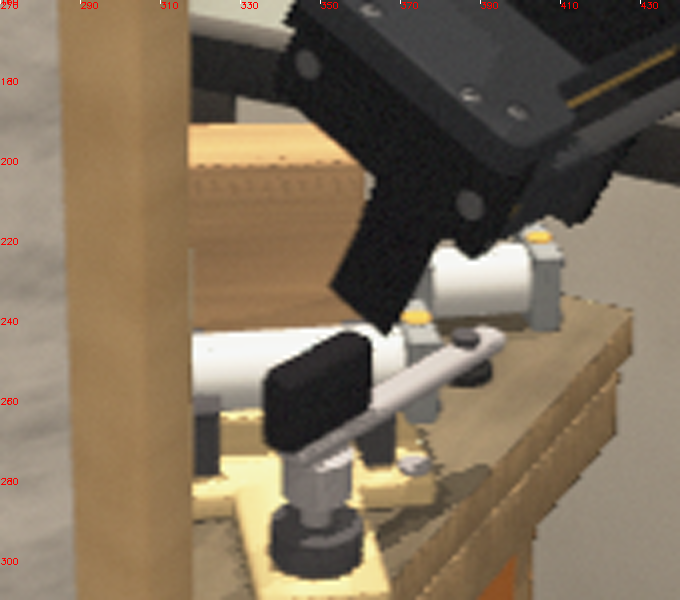

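View pics/t15.png

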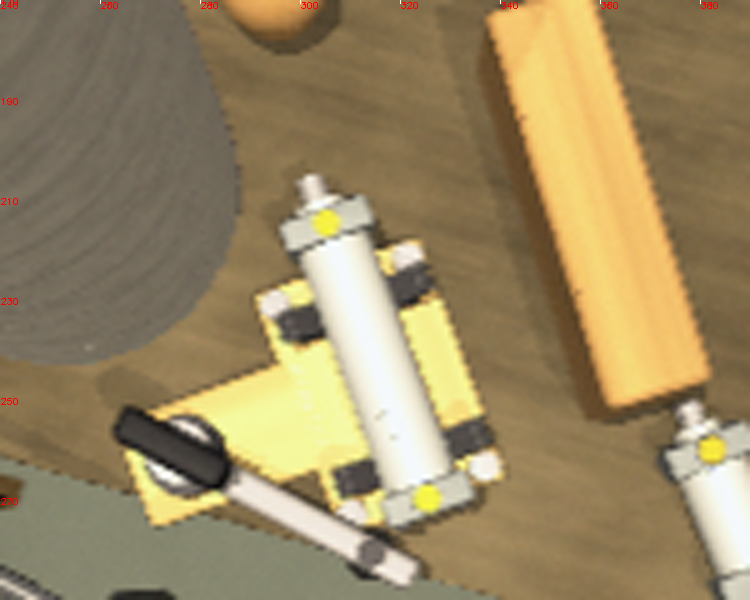

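```bash
sed -i 's/^post=.*/post=np.array([.2717,-.3395]); ZT=.0885/' pl.py
python3 - <<'E'
from pl import *
for L in(22,24,26):
  for o in(.006,.008): print(L,o,[round(clr(*grip(-117.5,L,o,d))*1e3,1) for d in(.011,.014)])
c=cur(); w=[c,grip(-117.5,25,.008,.012,.025),grip(-117.5,25,.008,.012)]
pclr(w); path(w,[3,3])
E
```

```text
22 0.006 [np.float64(-3.7), np.float64(-3.7)]
22 0.008 [np.float64(-1.7), np.float64(-1.7)]
24 0.006 [np.float64(-0.9), np.float64(-0.9)]
24 0.008 [np.float64(1.1), np.float64(1.1)]
26 0.006 [np.float64(1.8), np.float64(1.8)]
26 0.008 [np.float64(3.8), np.float64(3.8)]
clr mm [2.4 2.4]
[[0.19,-0.07,0.39,-0.001,-0.0002,0.0026],[0.18,-0.07,0.39,-0.0011,-0.0001,0.0025],[0.19,-0.07,0.4,-0.001,-0.0002,0.0026],[-0.09,0,0.19,0,0,0],[-0.09,-0,0.19,0,0,0]]
[[-0.08,-0,0.19,0,0,0]]
```

```bash

python3 -m inch '[[0.19,-0.07,0.39,-0.001,0.003,0.0026],[0.18,-0.07,0.39,-0.001,0.003,0.0025],[0.18,-0.07,0.4,-0.001,0.002,0.0026],[0,0,0,0,0,0]]'
python3 - <<'E'
from pl import *
st(); print(clr(*cur()))
path([cur(),grip(-117.5,26,.008,.012)],[2])
E
```

```text
time: 24.8
ee_pos: [0.2652, -0.3349, 0.1003]
eef_rot: [0.946, -0.232, 0.219, 0.051]
ft_force: [0.5, 0.4, 0.2]
width: 0.087
t 24.8 p [ 0.2652 -0.3349  0.1003] jaw -117.5 lean 26.0 yz -0.005 w 0.0870 F [0.5 0.4 0.2] q [ 1.81 -0.28 -0.75  2.39 -0.72  0.69 -0.5 ]
0.0036632353575592608
[[-0.13,0.02,0.27,-0.001,0.0002,-0.0005],[-0.13,0.01,0.26,-0.001,0.0001,-0.0005]]
```

```bash

python3 -m inch '[[-0.13,0.02,0.27,-0.001,0,0],[-0.12,0.01,0.25,-0.001,0,0],[0,0,0,0,0,0]]'
python3 -c "from pl import *;st();print(clr(*cur()))
from h import *
c=grab('side','s16'); crop(c,300,200,140,100,5,'s16.png')"
```

```text
time: 25.18
ee_pos: [0.2636, -0.3361, 0.0774]
eef_rot: [0.946, -0.234, 0.218, 0.054]
ft_force: [-0.5, -0.4, 0.5]
width: 0.0872
t 25.18 p [ 0.2636 -0.3361  0.0774] jaw -117.8 lean 25.9 yz 0.000 w 0.0872 F [-0.5 -0.4  0.5] q [ 1.85 -0.23 -0.8   2.41 -0.73  0.61 -0.47]
0.004011457513134198
```

View pics/s16.png

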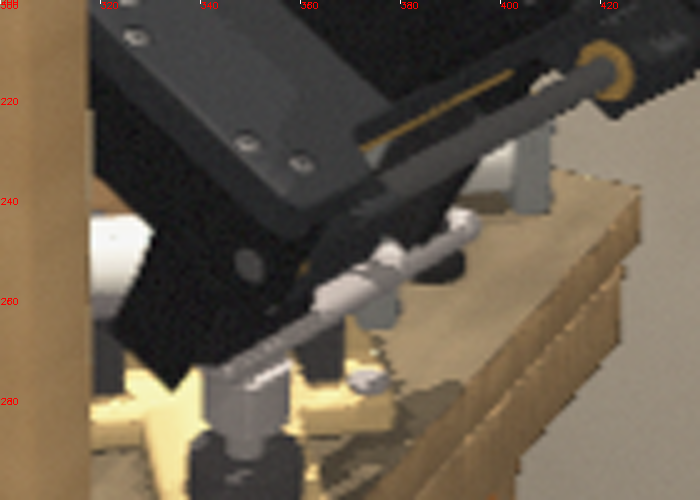

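```bash

python3 -m inch '[[0.055,0,0.03,0,0,0],[0,0,0,0,0,0],[0,0,0,0,0,0],[0,0,0,0,0,0],[0,0,0,0,0,0]]' -1 55
python3 -m inch '[[0,0,0,0,0,0],[0,0,0,0,0,0],[0,0,0,0,0,0]]'
python3 - <<'E'
from pl import *
st();print(clr(*cur()))
from h import *
c=grab('side','s17'); crop(c,300,180,140,100,5,'s17.png')
p,r=cur()
path([(p,r),(p+[0,0,.036],r)],[4])
E
```

```text
time: 25.85
ee_pos: [0.2663, -0.3372, 0.0773]
eef_rot: [0.946, -0.234, 0.218, 0.055]
ft_force: [0.6, -0.4, -0.0]
width: 0.0451
time: 26.22
ee_pos: [0.2663, -0.3372, 0.0773]
eef_rot: [0.946, -0.234, 0.218, 0.055]
ft_force: [-0.9, 0.3, 2.0]
width: 0.0426
t 26.23 p [ 0.2663 -0.3372  0.0773] jaw -117.8 lean 26.0 yz 0.001 w 0.0426 F [-0.9  0.3  2. ] q [ 1.85 -0.22 -0.81  2.41 -0.72  0.6  -0.48]
0.0011421156181470882
[[0.1,0,-0.2,0,0,0],[0.1,0,-0.2,0,0,0],[0.1,0,-0.21,0,0,0],[0.09,0,-0.2,0,0,0]]
```

View pics/s17.png

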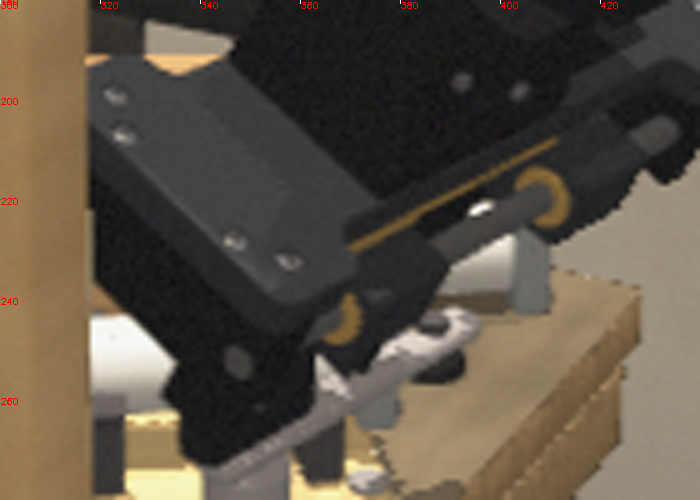

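```bash

python3 -m inch '[[0.1,0,-0.2,0,0,0],[0.1,0,-0.2,0,0,0],[0.1,0,-0.21,0,0,0],[0.09,0,-0.2,0,0,0],[0,0,0,0,0,0]]'
python3 - <<'E'
from pl import *
st();print(clr(*cur()))
from h import *
c=grab('side','s18'); crop(c,300,160,140,120,5,'s18.png')
p,r=cur(); d=ZT-p[2]
w=[(p,r)]+[grip(j,l,.006,d) for j,l in((-112,26),(-106,26),(-100,26),(-94,25),(-88,24),(-82,23),(-76,22),(-70.5,21))]
pclr(w); path(w,[1]*8)
E
```

```text
time: 26.9
ee_pos: [0.2661, -0.3369, 0.1135]
eef_rot: [0.946, -0.234, 0.218, 0.055]
ft_force: [2.6, -1.0, -9.4]
width: 0.0425
t 26.9 p [ 0.2661 -0.3369  0.1135] jaw -117.8 lean 26.0 yz 0.002 w 0.0425 F [ 2.6 -1.  -9.4] q [ 1.86 -0.31 -0.77  2.37 -0.73  0.73 -0.5 ]
0.0014794364354440426
clr mm [ 1.5 10.1 18.4 25.8 30.8 34.8 37.6 39.2]
[[0.01,0.01,0,0.0218,0.0005,-0.0429],[0,0.02,0,0.0219,-0,-0.0449],[0,0.02,0,0.0219,-0,-0.0449],[0,0.02,0,0.0215,-0.0083,-0.0451],[0,0.02,0,0.0207,-0.0083,-0.0455]]
[[0,0.02,0,0.0199,-0.0083,-0.0459],[0,0.02,0,0.0191,-0.0083,-0.0462],[0,0.01,0,0.0168,-0.0083,-0.0426]]
```

View pics/s18.png

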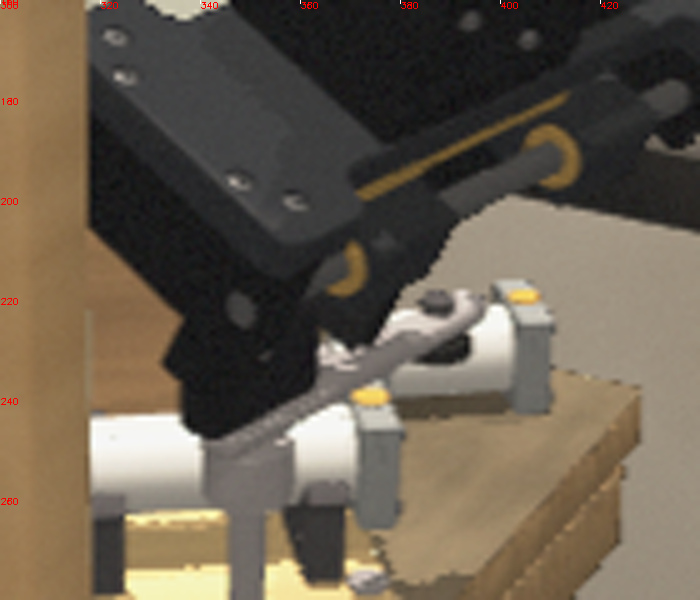

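```bash

python3 -m inch '[[0.01,0.01,0,0.0218,0.0005,-0.0429],[0,0.02,0,0.0219,0,-0.0449],[0,0.02,0,0.0219,0,-0.0449],[0,0.02,0,0.0215,-0.0083,-0.0451],[0,0.02,0,0.0207,-0.0083,-0.0455]]'
python3 -m inch '[[0,0.02,0,0.0199,-0.0083,-0.0459],[0,0.02,0,0.0191,-0.0083,-0.0462],[0,0.01,0,0.0168,-0.0083,-0.0426],[0,0,0,0,0,0]]'
python3 - <<'E'
from pl import *
st();print(clr(*cur()))
from h import *
c=grab('side','s19'); crop(c,300,160,140,120,5,'s19.png')
c=grab('top','t19'); crop(c,240,170,150,120,5,'t19.png')
E
```

```text
time: 27.58
ee_pos: [0.2654, -0.3401, 0.1127]
eef_rot: [0.978, 0.018, 0.208, -0.005]
ft_force: [3.8, 2.4, -9.2]
width: 0.0429
time: 28.08
ee_pos: [0.2658, -0.3419, 0.1126]
eef_rot: [0.969, 0.166, 0.18, -0.032]
ft_force: [-0.4, 2.5, -10.2]
width: 0.0421
t 28.07 p [ 0.2658 -0.3419  0.1126] jaw -70.5 lean 21.1 yz -0.002 w 0.0421 F [ -0.4   2.5 -10.2] q [ 1.79  0.03 -0.7   2.12 -0.41  0.99  0.1 ]
0.04000036560502909
```

View pics/s19.png

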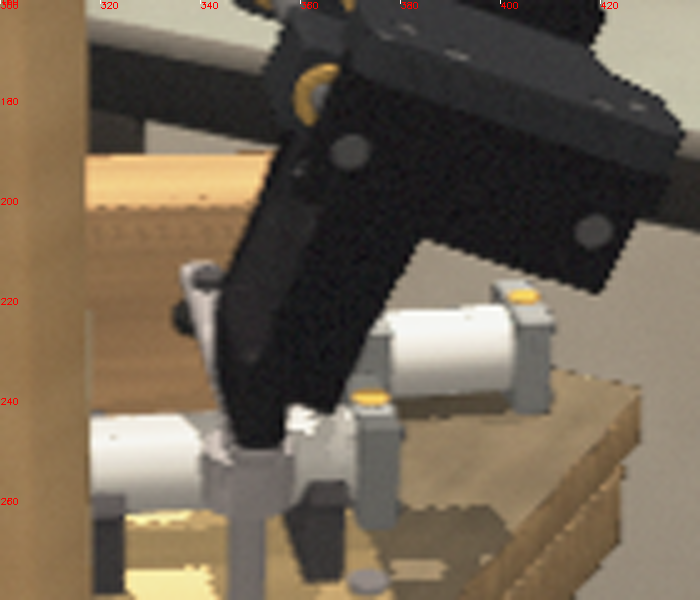

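View pics/t19.png

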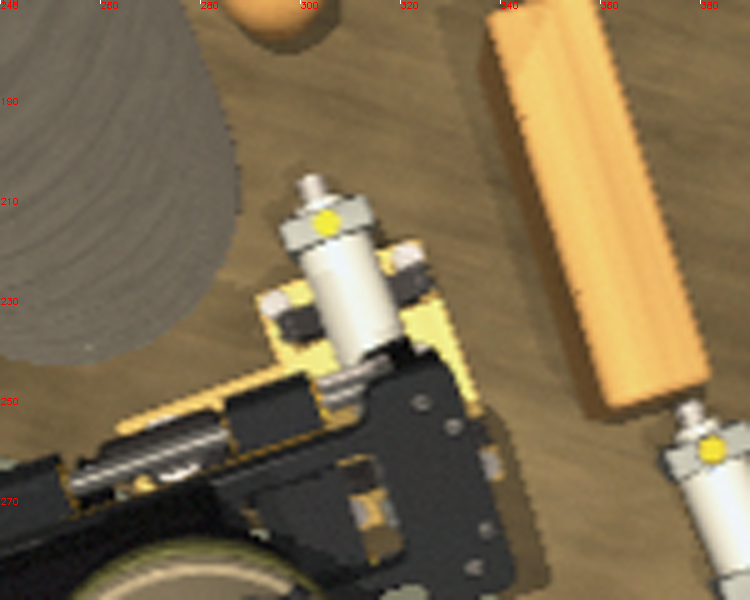

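```bash
python3 - <<'E'
from pl import *
from h import *
t=load("t15.npz")
f=Pz(t,305.4,214.4,.057);n=Pz(t,325.6,269.6,.057)
print(f,n,(f+n)/2,np.linalg.norm(f-n),np.degrees(np.arctan2(*(f-n)[1::-1])))
# refine dots by yellow mask
im=t["img"].astype(int); y=((im[...,0]>200)&(im[...,1]>160)&(im[...,2]<110)).astype(np.uint8)
k,l,s,c=cv2.connectedComponentsWithStats(y)
for i in range(1,k):
    if 4<s[i,4]<200 and 290<c[i][0]<340 and 200<c[i][1]<285: print(c[i],s[i,4])
E
```

```text
[ 0.35642145 -0.3935251   0.057     ] [ 0.2553974  -0.43193709  0.057     ] [ 0.30590942 -0.4127311   0.057     ] 0.1080802464190432 20.818118003156847
[304.9  214.05] 20
[325.14285714 269.33333333] 21
[305.8 269.8] 5
```

```bash
python3 - <<'E'
from pl import *
p,r=cur()
path([(p,r),grip(-69.2,21,.006,ZT-p[2]),grip(-69.2,21,.006,ZT-.0845)],[1,4])
E
```

```text
[[0.01,-0,0,0.0036,-0.0007,-0.0114],[-0.06,0,0.16,0,0,0],[-0.07,-0,0.17,0,0,0],[-0.06,0,0.16,0,0,0],[-0.06,-0,0.17,0,0,0]]
```

```bash

python3 -m inch '[[0.01,0,0,0.0036,-0.0007,-0.0114],[-0.06,0,0.16,0,0,0],[-0.07,0,0.17,0,0,0],[-0.06,0,0.16,0,0,0],[-0.06,0,0.17,0,0,0]]'
python3 -m inch '[[0,0,0,0,0,0]]'
python3 -c "from pl import *;st()"
```

```text
time: 28.8
ee_pos: [0.2659, -0.3421, 0.0848]
eef_rot: [0.967, 0.178, 0.179, -0.033]
ft_force: [-0.7, 4.8, -6.3]
width: 0.0425
time: 28.92
ee_pos: [0.266, -0.3421, 0.0849]
eef_rot: [0.967, 0.178, 0.179, -0.033]
ft_force: [-1.3, 5.3, -6.3]
width: 0.0429
t 28.93 p [ 0.266  -0.3421  0.0849] jaw -69.1 lean 21.0 yz 0.001 w 0.0429 F [-1.3  5.3 -6.3] q [ 1.78  0.09 -0.7   2.14 -0.39  0.93  0.11]
```

```bash

python3 -m inch '[[-0.015,0,0.045,0,0,0],[0,0,0,0,0,0]]'
python3 -c "from pl import *;st()"
python3 -m inch '[[0,0,0,0,0,0],[0,0,0,0,0,0],[0,0,0,0,0,0]]' 1
python3 -c "from pl import *;st()"
python3 -m inch '[[0,0,-0.3,0,0,0],[0,0,-0.8,0,0,0],[0,0,-0.9,0,0,0]]'
python3 - <<'E'
from pl import *
from h import *
st()
c=grab('side','s20'); crop(c,300,180,140,120,5,'s20.png')
c=grab('top','t20'); crop(c,240,170,150,120,5,'t20.png')
E
```

```text
time: 29.18
ee_pos: [0.2661, -0.3421, 0.0837]
eef_rot: [0.967, 0.179, 0.179, -0.033]
ft_force: [-5.2, 8.9, -0.6]
width: 0.0423
t 29.18 p [ 0.2661 -0.3421  0.0837] jaw -69.1 lean 21.0 yz 0.000 w 0.0423 F [-5.2  8.9 -0.6] q [ 1.78  0.09 -0.7   2.14 -0.38  0.92  0.11]
time: 29.55
ee_pos: [0.2668, -0.344, 0.0843]
eef_rot: [0.967, 0.178, 0.179, -0.031]
ft_force: [0.3, 0.1, 0.4]
width: 0.0645
t 29.55 p [ 0.2668 -0.344   0.0843] jaw -69.2 lean 21.0 yz 0.005 w 0.0645 F [0.3 0.1 0.4] q [ 1.78  0.09 -0.7   2.14 -0.38  0.92  0.11]
time: 29.92
ee_pos: [0.2392, -0.3528, 0.1598]
eef_rot: [0.967, 0.179, 0.179, -0.032]
ft_force: [1.1, -1.6, 0.0]
width: 0.0859
t 29.93 p [ 0.2392 -0.3528  0.1598] jaw -69.1 lean 21.0 yz 0.002 w 0.0859 F [ 1.1 -1.6  0. ] q [ 1.84 -0.03 -0.66  2.06 -0.43  1.14  0.17]
```

View pics/s20.png

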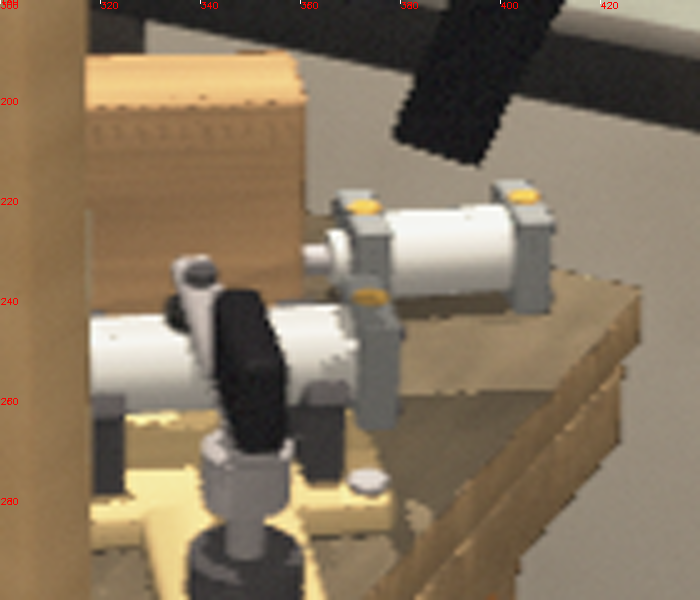

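View pics/t20.png

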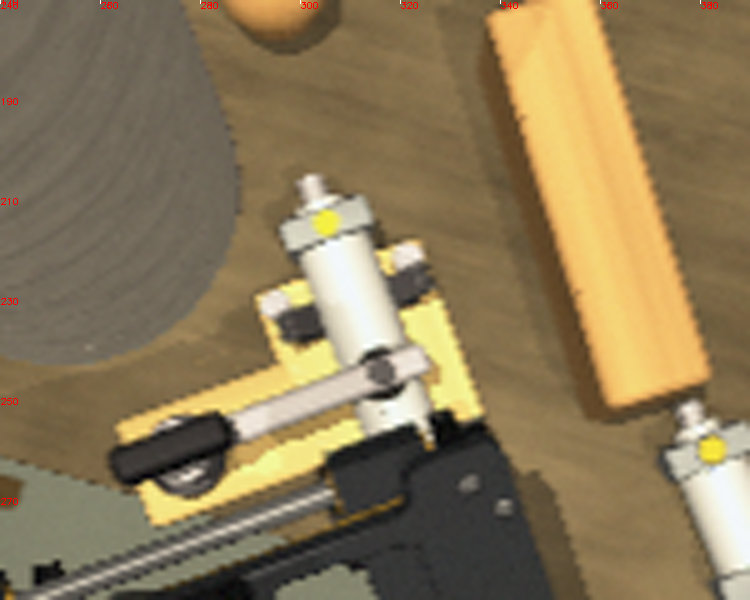

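```bash

python3 -m inch '[[0,0,-0.9,0,0,0],[0,0,-0.9,0,0,0],[0,0,0,0,0,0]]'
python3 - <<'E'
from pl import *
from h import *
st()
for n in("top","side"):
    c=grab(n,n+"end")
    p,q,uv=cloudm(c,.22,.32,-.39,-.29,.083,.105)
    p=p[q.max(1)<80]
    if len(p)>10: 
        r=cv2.minAreaRect((p[:,:2]*1000).astype(np.float32)); print(n,len(p),r,"z95",np.percentile(p[:,2],[50,95]))
c=load("topend.npz"); crop(c,240,170,150,120,5,'tend.png')
# bar tip dot
f=lambda u,v:Pz(c,u,v,.066)
E
```

```text
time: 30.4
ee_pos: [0.2152, -0.3634, 0.2275]
eef_rot: [0.967, 0.178, 0.179, -0.03]
ft_force: [0.4, -0.3, 0.2]
width: 0.0874
t 30.4 p [ 0.2152 -0.3634  0.2275] jaw -69.2 lean 20.9 yz 0.006 w 0.0874 F [ 0.4 -0.3  0.2] q [ 1.88 -0.1  -0.61  1.96 -0.44  1.31  0.2 ]
top 184 ((271.7258605957031, -339.68017578125), (13.369699478149414, 42.36682891845703), 20.638288497924805) z95 [0.09296549 0.09539512]
side 254 ((272.0764465332031, -336.497314453125), (13.158151626586914, 42.666969299316406), 20.8790283203125) z95 [0.09312291 0.09535154]
```

View pics/tend.png

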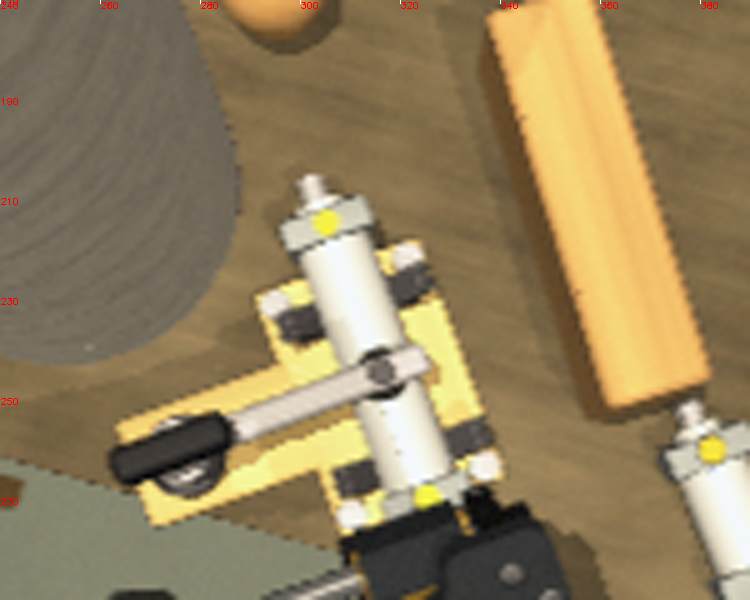

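```bash
python3 -c "from bench import close_job;print(close_job())"
```

```text
the job is handed in; nothing more can be done
None
```

The long cylinder is clamped in the cradle and I handed the job in at about 30.5 s of the 54 s allowed. The hand-in reports no verdict.

**What I did:**
- A thick duct beside the post left no room to turn the bar aside counter-clockwise. I turned it clockwise instead, to about -1.47 rad, lifting it by its grip.
- The gripper's body could not clear the duct in a single hold. I leaned the tool and re-gripped partway, first holding the blade by its ends and then across its thickness.
- I laid the long cylinder in the two rests, deliberately set about 6–7 mm towards the cradle's +x.
- I brought the bar back the same way, lifting it about 36 mm to pass over the barrel, and lowered it square.

**Last checks, from the camera images:**

| Check | Measured | Expected |
|---|---|---|
| Grip blade angle (top / side view) | 20.6° / 20.9° | cradle axis 20.8° |
| Blade top above its fully-down height | about 5.5 mm | 6 mm with the pad on a seated barrel |

- **Barrel:** it lies in both rests with both square ends outside them, and the pad rests on it.
- **Robot:** it is clear of everything, with wrist force at about 0 N.

**What disagreed or came close:**
- The two cameras differ by about 3 mm in y on the blade's position.
- At one hold I calculated only 1–4 mm between the gripper body and the duct, using a cautious duct radius. The force readings showed no contact.
- The elbow joint came within 0.01 rad of its limit at that same hold.

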